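# Clamp a steel block to the set spring tension

### The job

Take the steel block out of its holder by its long sides, set it down on the bench, take it again by its ends and lay it flat on the bed of the bench clamp between the two jaws. Then let go of it and turn the clamp's knob clockwise until the sprung jaw has moved the black dial pointer over the brass set mark, never driving the pointer past the double line at the end of the dial. Leave the other things on the bench where they are.

Things in the scene. Friction and masses are not known exactly. Their poses are not given: they have to be found in the camera images.
- block: Plain steel block 60 x 36 x 24 mm (x, y, z), 0.3 kg, two bolt holes in its top. Origin: centre of its underside; its x runs along the 60 mm length. It starts flat in the holder, its underside 12 mm over the bench.
- holder: Fixed grey plastic holder, 110 x 44 x 48 mm over all. Origin: centre of its underside, on the bench. The block lies on a 12 mm high, 26 mm wide bar along x, between two upright end plates (inner faces at x = +-33 mm, 48 mm high, hiding the ends); its long sides (facing +-y) are free. Bench free to set the block down: between holder and clamp; farther off lies a grey mat 3 mm thick, its edge from about (0.554, 0.09) to (0.773, -0.29).
- clamp: Fixed spring-loaded bench clamp. Origin: on the bench, under the centre of the loading bay. The 12 mm thick base plate spans x -52 to 52, y -190 to 50 mm. The block's length goes along the clamp's x. Fixed jaw's face at y = +18 mm, sprung jaw's at y = -30 mm plus 7 mm per rad of joint knob (42 to 48 mm between them at first).
- bay (a point): Centre of the clamp's bed, 22 mm over the bench, axes as the clamp's: the block's origin belongs here. The bed is 50 mm long in x, 10 mm proud of the base plate. Both jaws (46 to 50 mm long in x) reach 56 to 58 mm over the bench, above the block's top, so it is lowered in held by its ends, where (|x| > 30 mm) there is free room over the base plate.
- knob_grip (a point): Point on the knob's vertical axis at the middle height to grip, 94 mm over the bench (160 mm from the bay along the clamp's -y). The black knob has a grip bar 46 mm long (along this point's x), 12 mm thick (its y) and 27 mm high, from 77 to 104 mm over the bench, on a 48 mm disc.
- knob (a joint): Angle of the knob, rad, 0 to 5.5, starts at 0 to 0.6, grows clockwise seen from above. Rack and pinion: carriage and sprung jaw move 7 mm toward the fixed jaw per rad. It stays where it is left; turning takes about 0.15 to 0.25 N m. From the start the jaw and block are tight after 0.8 to 1.8 rad.
- pointer (a joint): Angle of the black dial pointer, rad: 0 with the spring (1200 N/m) relaxed; grows, clockwise from above, 0.1 rad per mm that the block pushes the sprung jaw back, thus 0.7 rad per rad of knob once the block is tight between the jaws. The double line at the end of the dial is at 1.25 to 1.31.
- set_mark (a joint): Angle of the brass set mark on the dial, rad, in the same sense and from the same zero as the pointer; fixed in each episode at 0.55 to 0.9, cannot be touched.
- pointer_tip (a point): Point on the pointer, 60 mm from the dial's pivot, 65 mm over the bench. The white dial plate (94 x 102 mm, top 58 mm over the bench) lies on the carriage behind the sprung jaw and moves with it; at knob 0 it spans the clamp's x -80 to 14, y -144 to -42 mm.
- mark_tip (a point): Point on the brass mark, also 60 mm from the dial's pivot: the pointer is set when its tip point is over this one.
- tape_measure: Bystander: yellow tape measure 33 x 79 x 62 mm.
- plug_b: Bystander: turned softwood plug 56 mm wide, 85 mm tall, standing.
- tape_roll: Bystander: black roll of tape 58 mm wide, 19 mm high, lying flat.
- spray_can: Bystander: spray can 52 mm wide, 171 mm tall, standing.
- pliers: Bystander: pliers 184 mm long, lying.

How it is judged:
By the outcome, as a careful person would: the job done as asked, in the order asked, and still so for the second after the job is handed in, with the robot touching nothing.
It also fails if it takes over 72 s, if anything falls off the work surface, if the arm or the gripper's body presses on something with over 40 N, if the wrist force passes 120 N, or if a joint passes its speed limit or range.

### The arm

A 6-joint arm with a two-finger parallel gripper is mounted at the origin on a cart in front of the work surface, level with it; the furniture and walls round the work are solid. World frame = base frame: x ahead of the robot, y to its left, z up, the work surface at z = 0. Lengths are in mm, angles in rad, forces in N, time in s.
With the tool pointing down it reaches from about 400 to 925 mm from the base axis. Payload 12.5 kg.
Tool frame: the origin (TCP) lies midway between the tips of the shut fingers; the grasp point (between the pads) lies 19 mm behind it; z points along the fingers, y is the direction in which the jaws open and shut (so a half turn about z gives the same grasp; the last joint's range is limited). The gripper opens to 95 mm and grips with 3 to 60 N. Pads are 20 mm wide; open, the fingers measure 119 mm over their backs; the gripper's body (75 mm by 180 mm) begins 59 mm behind the grasp point.
Start: joints at [1.138, 0.491, 1.559, -0, 1.092, -0.106], TCP at [200.617, 591.945, 214.661] pointing down, gripper open.
Joint ranges: [-3.1, 3.1], [-0.84, 2.19], [0.05, 2.79], [-1.13, 4.28], [0.06, 2.93], [-2.69, 2.69]. Speed limits (rad/s): [2.22, 2.22, 2.79, 3.14, 3.14, 3.14].

### API

Orientations are given as [roll, pitch, yaw] about the fixed x, y, z axes, in that order (R = Rz(yaw) Ry(pitch) Rx(roll)).
In Python, from cell import env gives the robot as it stands.
- The arm moves only by the tool drive_tool, never from a script. Its argument "increments" is a list of rows, each a list of 2 entries, a list of its own where there are three numbers: the shift along the tool's x, y, z as a fraction of full scale, then the turn, a rotation vector about the tool's x, y, z as a fraction of full scale. In form: [[[x, y, z], [ax, ay, az]], ...]. A call has 1 to 5 rows; each row shifts and turns the commanded pose from where the row before left it, along the tool's axes as they then stand; what a row does not reach is not made up. Full scale, the value 1, is 30 mm for a shift and 0.08 rad for a turn. A row lasts 1/12 s, in which the tool goes at most 41.7 mm and 7.16 degrees, less where a joint would pass 70% of its speed; a pose out of reach is approached as far as the arm can. A call with a number of a shift or a turn outside -1 to 1 is refused whole. A call with a gripper value outside its range is refused whole. "jaw" is the opening, from -1 (shut) to 1 (fully open), so that 0 is half open, set as the call begins (left out, the last holds). The fingers move at their own pace and stop on an object; the grip force is fixed at half the most. Time passes only in rows, so rows that do not move let the fingers close. It gives the time, the measured TCP pose, the force and the opening at its end, in the units of the state.
- env.state(): the state, without advancing time (a new reading comes with each control period).
- env.read_camera(name): name is "scene" or "top" or "wrist"; returns a dict with "pixels" (480x640x3 uint8, blue, green, red), "vertical_fov" (degrees; the focal length in pixels is half the picture's height over the tangent of half this angle, whatever the lens; pixels are square), "cx", "cy" (the principal point, pixels), "k1" (the pictures are not rectified: a ray, as slopes to the right and down, at radius r is drawn at 1 + k1 r^2 times it, then the intrinsics apply), "world_to_cam" (4x4, takes a point from world to camera coordinates). Camera axes: x right, y down, z forward; pixel columns grow to the right and rows downward; lengths in mm; the calibration is good to about 2 mm. A picture is of the moment at which its call begins. There is no depth.
- env.job_done(): hands the job in, once; it reports no verdict.
Trained networks look in a picture, given as the dict that the camera call returned (one of the last four; its "shot" number tells which), for a name from the list of things; names that differ only in an ending like _2 or _b are one class to them, and where a whole thing is asked for, a point or a joint stands for the part that bears it (a point fixed in the world has none). Each returns a list of dicts, best first, with "score" (0 to 1); they miss things now and then, are a little off and sometimes report something else, mostly with a low value. They report only what shows in the picture. A call takes as long as a camera call.
- env.boxes_of(target, picture): "point" ([x, y, z] in mm, in world coordinates, good to about 4 mm: the middle of the surface that is visible of it).
- env.tip_of(target, picture): "point" ([x, y, z] in mm, in world coordinates, good to about 4 mm: a listed point, or the origin of a listed thing).
The state is a dict: "t": time; "joints": joint angles; "qvel": joint speeds; "tau": joint torques, N m; "eef_pos": TCP position; "tcp_rot": TCP orientation; "ft_force": force on the tool from outside, world axes, zero at the start; "moment": the same for the moment, N m; "opening": opening from 0.0 (shut) to 1.0 (fully open).
Only numpy, scipy, OpenCV 4.12 (cv2) and the standard library are available. Lean on these libraries where they do the work, as an engineer would, in place of code of your own. Each camera call takes 0.05 s, during which the arm holds its last target.

## Working session

There is one attempt and no reset: what is moved stays moved. The work goes in short steps, Python scripts to look and compute and a tool call to move; the robot and the scene stay as the last step left them, time stands still between calls to the robot, and variables do not carry over. Pictures are saved under pics/ and viewed, and the job is handed in when it is done.

Besides the shell and the picture viewer there is one more tool, called after "Request:" in YAML: its name, and indented under it one key for each argument. drive_tool: Moves the arm, as the interface text tells. Its arguments: {"type":"object","properties":{"increments":{"type":"array","items":{"type":"array"}},"jaw":{"type":"number"}},"required":["increments"]}

```bash
ls; mkdir -p pics; cat > h.py <<'E'
import numpy as np, cv2
from cell import env
def snap(cam,name):
    p=env.read_camera(cam); cv2.imwrite(f'pics/{name}.png',p['pixels']); return p
def K(p):
    f=240/np.tan(np.radians(p['vertical_fov'])/2); return f
def proj(p,X):
    X=np.atleast_2d(X); T=np.array(p['world_to_cam']); c=X@T[:3,:3].T+T[:3,3]
    s=c[:,:2]/c[:,2:]; r2=(s**2).sum(1,keepdims=True); s=s*(1+p['k1']*r2)
    return s*K(p)+[p['cx'],p['cy']]
def back(p,uv,z):
    uv=np.atleast_2d(uv).astype(float); d=(uv-[p['cx'],p['cy']])/K(p); s=d.copy()
    for _ in range(20): s=d/(1+p['k1']*(s**2).sum(1,keepdims=True))
    T=np.array(p['world_to_cam']); R=T[:3,:3]; o=-R.T@T[:3,3]
    v=np.c_[s,np.ones(len(s))]@R; t=(z-o[2])/v[:,2]
    return o+v*t[:,None]
E
python3 - <<'E'
from h import *
np.set_printoptions(precision=1,suppress=True)
for c in ['top','scene']:
    p=snap(c,c+'0')
    T=np.array(p['world_to_cam']);print(c,-T[:3,:3].T@T[:3,3],p['vertical_fov'])
    for n in ['block','holder','clamp','bay','knob_grip','pointer_tip','mark_tip']:
        for k in ('tip_of',):
            r=getattr(env,k)(n,p)
            print(n,k,[(np.array(x['point']).round(1),round(x['score'],2)) for x in r[:2]])
print(env.state())
E
```

```text
pics
top [ 544.2 -206.8 1367.1] 46.44665144776653
block tip_of [(array([ 466.4, -310.7,   13.8]), 0.92)]
holder tip_of [(array([ 466.6, -307.2,    1.2]), 0.84)]
clamp tip_of [(array([608.6,  36.2,  -1.6]), 0.63)]
bay tip_of [(array([606.4,  30.3,  26.1]), 0.74)]
knob_grip tip_of [(array([ 517.4, -101.4,   96.4]), 0.93)]
pointer_tip tip_of [(array([498.6, -44.8,  67.2]), 0.41)]
mark_tip tip_of [(array([510.2,  -9.3,  57.8]), 0.57)]
scene [187.8 365.6 552.6] 57.46882897096337
block tip_of [(array([ 470.2, -311.9,   13.4]), 0.81)]
holder tip_of [(array([ 466.6, -312.7,    0.5]), 0.94)]
clamp tip_of [(array([606.2,  31.8,  -0.9]), 0.77), (array([511.5,  -5.8,  66.7]), 0.26)]
bay tip_of [(array([610.2,  31.1,  21.1]), 0.8)]
knob_grip tip_of [(array([515.5, -96.7,  93.2]), 0.69)]
pointer_tip tip_of [(array([499.8, -41.7,  69.6]), 0.39), (array([514.2, -97.5,  91.6]), 0.3)]
mark_tip tip_of []
{'t': 0.8, 'joints': array([ 1.1,  0.5,  1.6,  0. ,  1.1, -0.1]), 'qvel': array([-0., -0.,  0.,  0.,  0.,  0.]), 'tau': array([  0. , -61.2, -25.8,   0.1,   0. ,  -0. ]), 'eef_pos': array([200.6, 591.9, 214.7]), 'tcp_rot': array([3.1, 0. , 2.8]), 'ft_force': array([-0. , -0.6,  0.7]), 'moment': array([ 0. ,  0.1, -0. ]), 'opening': 0.9975620025370816}
```

View pics/top0.png

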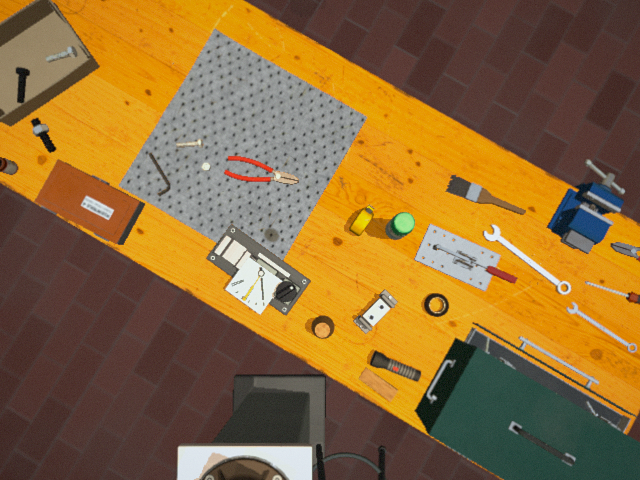

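View pics/scene0.png

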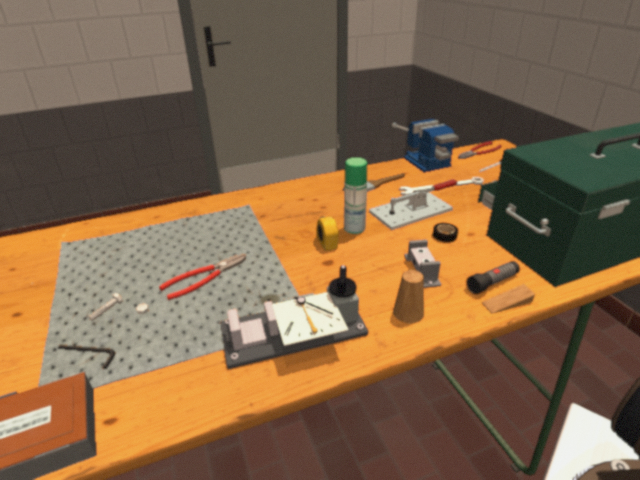

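```bash
python3 - <<'E'
import cv2
a=cv2.imread('pics/top0.png')[215:350,200:410]
cv2.imwrite('pics/top0z.png',cv2.resize(a,(800,514),interpolation=cv2.INTER_CUBIC))
E
```

```text
(no output)
```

View pics/top0z.png

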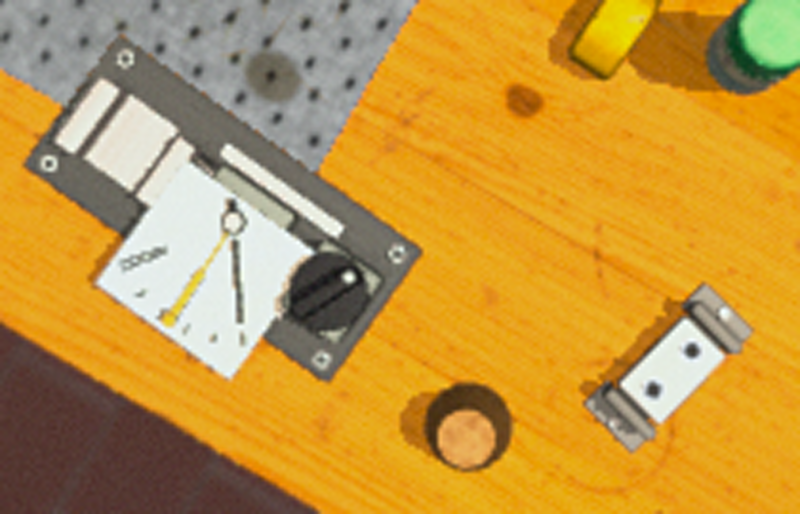

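```bash
cat >> h.py <<'E'
import json,sys
from scipy.spatial.transform import Rotation as Ro
def plan(points,max_mm=30,max_rot=0.08,start=None):
    """points: list of (x,y,z,yaw). prints rows. straight, tool down."""
    s=env.state(); p=np.array(s['eef_pos']) if start is None else np.array(start[:3],float)
    R=Ro.from_euler('xyz',s['tcp_rot']) if start is None else Ro.from_euler('xyz',[np.pi,0,start[3]])
    rows=[]
    for (x,y,z,yaw) in points:
        tgt=np.array([x,y,z],float); Rt=Ro.from_euler('xyz',[np.pi,0,yaw])
        for _ in range(200):
            d=R.inv().apply(tgt-p); w=(R.inv()*Rt).as_rotvec()
            n=max(np.abs(d).max()/max_mm,np.linalg.norm(d)/(max_mm*41/30),np.abs(w).max()/max_rot)
            if n<0.02: break
            n=max(1,int(np.ceil(n-0.02)))
            a=np.clip(np.round(d/n/30,2),-1,1); b=np.clip(np.round(w/n/0.08,2),-1,1)
            if not a.any() and not b.any(): break
            rows.append([a.tolist(),b.tolist()])
            p=p+R.apply(a*30); R=R*Ro.from_rotvec(b*0.08)
            if n==1: break
    for i in range(0,len(rows),5): print(json.dumps(rows[i:i+5]).replace(' ',''))
    print('end',p.round(1),R.as_euler('xyz').round(3))
E
python3 - <<'E'
from h import *
print(env.state()['tcp_rot'])
plan([(520,300,215,2.6),(480,-180,215,2.35),(467,-310,200,2.35)])
E
```

```text
[3.14145804e+00 9.98385436e-06 2.81478567e+00]
[[[-0.94,-0.41,-0.0],[0.0,-0.0,0.19]],[[-0.95,-0.4,-0.0],[0.0,-0.0,0.19]],[[-0.96,-0.39,-0.0],[0.0,-0.0,0.19]],[[-0.96,-0.37,-0.0],[0.0,-0.0,0.19]],[[-0.97,-0.36,-0.0],[0.0,-0.0,0.19]]]
[[[-0.97,-0.34,-0.0],[0.0,-0.0,0.19]],[[-0.98,-0.33,-0.0],[0.0,-0.0,0.19]],[[-0.98,-0.31,-0.0],[0.0,-0.0,0.19]],[[-0.99,-0.3,-0.0],[0.0,-0.0,0.19]],[[-0.99,-0.28,-0.0],[0.0,-0.0,0.19]]]
[[[-0.99,-0.27,-0.0],[0.0,-0.0,0.2]],[[-1.0,-0.25,-0.0],[0.0,-0.0,0.19]],[[-1.0,-0.23,-0.01],[0.0,-0.0,0.2]],[[-1.0,-0.22,-0.0],[0.0,-0.0,0.19]],[[-0.47,-0.96,-0.0],[0.0,-0.0,0.21]]]
[[[-0.49,-0.95,-0.0],[0.0,-0.0,0.21]],[[-0.51,-0.94,-0.0],[0.0,-0.0,0.21]],[[-0.52,-0.94,-0.0],[0.0,-0.0,0.21]],[[-0.54,-0.93,-0.0],[0.0,-0.0,0.21]],[[-0.55,-0.92,-0.0],[0.0,-0.0,0.21]]]
[[[-0.57,-0.91,-0.0],[0.0,-0.0,0.21]],[[-0.58,-0.9,-0.0],[0.0,-0.0,0.21]],[[-0.6,-0.89,-0.0],[0.0,-0.0,0.21]],[[-0.61,-0.87,-0.0],[0.0,-0.0,0.21]],[[-0.63,-0.87,-0.0],[0.0,-0.0,0.21]]]
[[[-0.64,-0.85,-0.0],[0.0,-0.0,0.2]],[[-0.66,-0.84,-0.0],[0.0,-0.0,0.21]],[[-0.67,-0.84,-0.0],[0.0,-0.0,0.2]],[[-0.68,-0.82,-0.0],[0.0,-0.0,0.21]],[[-0.7,-0.84,0.12],[0.0,-0.0,-0.0]]]
[[[-0.69,-0.84,0.13],[0.0,-0.0,-0.0]],[[-0.7,-0.84,0.12],[0.0,-0.0,-0.0]],[[-0.69,-0.83,0.13],[0.0,-0.0,-0.0]]]
end [ 467.1 -309.9  199.9] [ 3.141 -0.     2.35 ]
```

Request:
drive_tool:
  increments:
    - [[-0.94, -0.41, 0], [0, 0, 0.2]]
    - [[-0.95, -0.4, 0], [0, 0, 0.2]]
    - [[-0.96, -0.39, 0], [0, 0, 0.2]]
    - [[-0.96, -0.37, 0], [0, 0, 0.2]]
    - [[-0.97, -0.36, 0], [0, 0, 0.2]]
  jaw: 1

```text
t: 1.22
eef_pos: [315.4, 486.3, 214.7]
tcp_rot: [3.141, 0.0, 2.734]
ft_force: [0.7, 0.9, 0.5]
opening: 0.999
```

Request:
drive_tool:
  increments:
    - [[-0.97, -0.34, 0], [0, 0, 0.2]]
    - [[-0.98, -0.33, 0], [0, 0, 0.2]]
    - [[-0.98, -0.31, 0], [0, 0, 0.2]]
    - [[-0.99, -0.3, 0], [0, 0, 0.2]]
    - [[-0.99, -0.28, 0], [0, 0, 0.2]]

```text
t: 1.63
eef_pos: [429.1, 381.2, 214.8]
tcp_rot: [3.141, 0.0, 2.654]
ft_force: [-0.3, 0.5, 0.1]
opening: 0.997
```

Request:
drive_tool:
  increments:
    - [[-1, -0.27, 0], [0, 0, 0.2]]
    - [[-1, -0.25, 0], [0, 0, 0.2]]
    - [[-1, -0.23, 0], [0, 0, 0.2]]
    - [[-1, -0.22, 0], [0, 0, 0.2]]
    - [[-0.47, -0.96, 0], [0, 0, 0.2]]

```text
t: 2.05
eef_pos: [519.0, 265.9, 214.3]
tcp_rot: [3.14, 0.001, 2.573]
ft_force: [0.1, -1.7, -0.5]
opening: 1.001
```

Request:
drive_tool:
  increments:
    - [[-0.49, -0.95, 0], [0, 0, 0.2]]
    - [[-0.51, -0.94, 0], [0, 0, 0.2]]
    - [[-0.52, -0.94, 0], [0, 0, 0.2]]
    - [[-0.54, -0.93, 0], [0, 0, 0.2]]
    - [[-0.55, -0.92, 0], [0, 0, 0.2]]

```text
t: 2.47
eef_pos: [500.6, 104.8, 214.8]
tcp_rot: [3.141, 0.0, 2.494]
ft_force: [0.3, -0.8, 0.2]
opening: 1.0
```

Request:
drive_tool:
  increments:
    - [[-0.57, -0.91, 0], [0, 0, 0.2]]
    - [[-0.58, -0.9, 0], [0, 0, 0.2]]
    - [[-0.6, -0.89, 0], [0, 0, 0.2]]
    - [[-0.61, -0.87, 0], [0, 0, 0.2]]
    - [[-0.63, -0.87, 0], [0, 0, 0.2]]

```text
t: 2.88
eef_pos: [486.9, -55.3, 214.8]
tcp_rot: [3.141, 0.0, 2.414]
ft_force: [1.4, 0.4, -1.2]
opening: 1.0
```

```bash
python3 - <<'E'
from h import *
np.set_printoptions(precision=1,suppress=True)
p=snap('wrist','w1')
T=np.array(p['world_to_cam']);print(-T[:3,:3].T@T[:3,3],p['vertical_fov'])
for n in ['knob_grip','bay']:
    print(n,[(np.array(x['point']).round(1),round(x['score'],2)) for x in env.tip_of(n,p)[:2]])
plan([(467,-310,200,2.35)])
E
```

```text
[430.6  -4.7 385.5] 58.714808785241566
knob_grip [(array([519.2, -98.9,  88.9]), 0.77)]
bay [(array([612.3,  32.6,  21.6]), 0.85)]
[[[-0.74,-0.97,0.07],[0.0,0.0,0.11]],[[-0.75,-0.96,0.07],[0.0,0.0,0.11]],[[-0.75,-0.95,0.07],[0.0,0.0,0.11]],[[-0.76,-0.95,0.07],[0.0,0.0,0.11]],[[-0.77,-0.94,0.07],[0.0,0.0,0.11]]]
[[[-0.78,-0.93,0.07],[0.0,0.0,0.11]],[[-0.79,-0.93,0.07],[0.0,0.0,0.11]]]
end [ 467.1 -310.1  200. ] [3.1 0.  2.4]
```

View pics/w1.png

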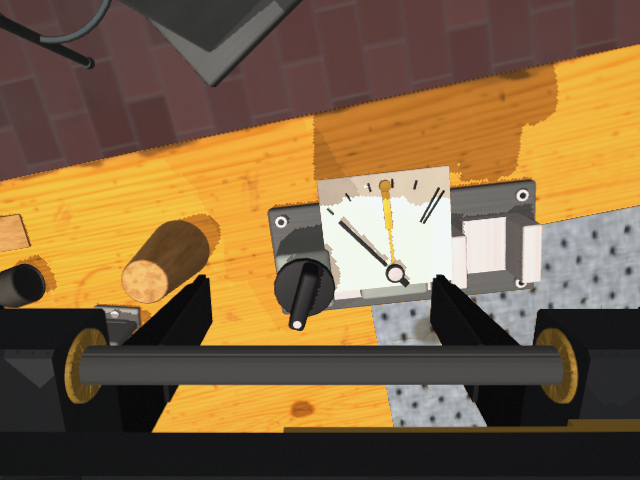

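```bash
python3 - <<'E'
from h import *
plan([(525,-368,205,2.35)])
E
```

```text
[[[-0.99,-0.86,0.04],[0.0,0.0,0.1]],[[-0.99,-0.86,0.04],[0.0,0.0,0.1]],[[-1.0,-0.85,0.04],[0.0,0.0,0.09]],[[-0.84,-0.7,0.03],[0.0,0.0,0.08]],[[-0.84,-0.7,0.03],[0.0,0.0,0.08]]]
[[[-0.85,-0.69,0.04],[0.0,0.0,0.08]],[[-0.85,-0.68,0.03],[0.0,0.0,0.08]],[[-0.86,-0.68,0.04],[0.0,0.0,0.08]],[[-0.86,-0.68,0.03],[0.0,0.0,0.08]]]
end [ 525.  -368.2  205.1] [3.141 0.    2.35 ]
```

Request:
drive_tool:
  increments:
    - [[-0.99, -0.86, 0.04], [0, 0, 0.1]]
    - [[-0.99, -0.86, 0.04], [0, 0, 0.1]]
    - [[-1, -0.85, 0.04], [0, 0, 0.1]]
    - [[-0.84, -0.7, 0.03], [0, 0, 0.1]]
    - [[-0.84, -0.7, 0.03], [0, 0, 0.1]]

```text
t: 3.45
eef_pos: [510.2, -236.8, 209.2]
tcp_rot: [3.141, -0.0, 2.375]
ft_force: [0.1, 0.1, -0.8]
opening: 1.004
```

Request:
drive_tool:
  increments:
    - [[-0.85, -0.69, 0.04], [0, 0, 0.1]]
    - [[-0.85, -0.68, 0.03], [0, 0, 0.1]]
    - [[-0.86, -0.68, 0.04], [0, 0, 0.1]]
    - [[-0.86, -0.68, 0.03], [0, 0, 0]]

```text
t: 3.78
eef_pos: [526.0, -366.9, 204.9]
tcp_rot: [3.141, -0.0, 2.352]
ft_force: [0.2, 1.1, -0.0]
opening: 1.002
```

```bash
python3 - <<'E'
from h import *
import pickle
p=snap('wrist','w2'); pickle.dump(p,open('w2.pkl','wb'))
for n in ['block','holder']:
    print(n,[(np.array(x['point']).round(1),round(x['score'],2)) for x in env.tip_of(n,p)[:2]])
E
```

```text
block [(array([ 471.1, -314.2,   10. ]), 0.76), (array([ 4.859e+02, -4.566e+02, -4.000e-01]), 0.51)]
holder []
```

View pics/w2.png

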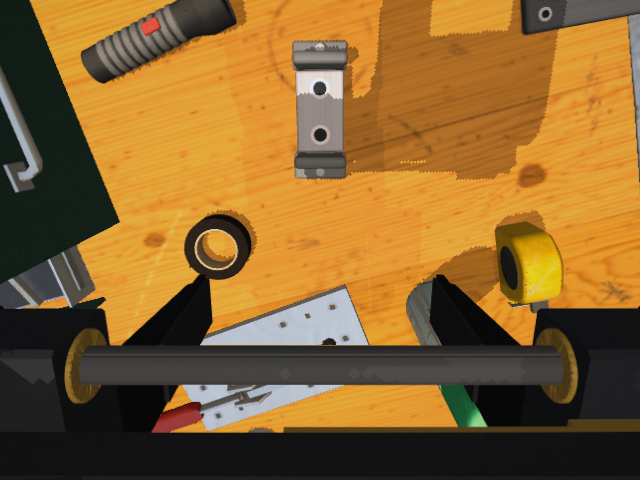

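```bash
python3 - <<'E'
from h import *
import pickle
p=pickle.load(open('w2.pkl','rb'))
b=back(p,[[298,72],[297,150],[343,72],[344,150],[320,88.5],[320,135]],36); print(b.round(1))
print('center',b[4:].mean(0),'yaw',np.arctan2(*(b[4]-b[5])[1::-1]),np.arctan2(*(b[0]-b[1])[1::-1]),np.arctan2(*(b[2]-b[3])[1::-1]))
a=cv2.imread('pics/w2.png')[30:190,270:370]
cv2.imwrite('pics/w2z.png',cv2.resize(a,None,fx=3.7,fy=3.7,interpolation=cv2.INTER_CUBIC))
E
```

```text
[[ 438.5 -301.8   36. ]
 [ 477.7 -343.6   36. ]
 [ 462.4 -278.1   36. ]
 [ 503.8 -317.8   36. ]
 [ 458.4 -298.5   36. ]
 [ 482.4 -322.8   36. ]]
center [ 470.42979845 -310.67412044   36.        ] yaw 2.350187689923946 2.322812313777795 2.3781880804076474
```

View pics/w2z.png

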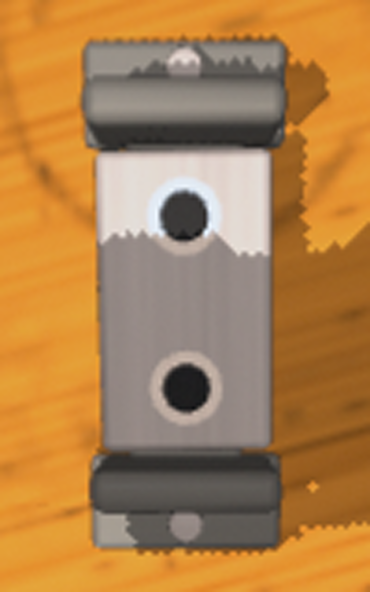

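```bash
python3 - <<'E'
from h import *
plan([(470,-311,110,2.356),(470,-311,6,2.356)])
E
```

```text
[[[0.66,-0.0,0.79],[0.0,-0.0,-0.02]],[[0.66,-0.0,0.78],[0.0,-0.0,-0.02]],[[0.66,0.0,0.79],[0.0,-0.0,-0.02]],[[0.65,0.0,0.78],[0.0,-0.01,-0.02]],[[0.0,0.0,0.87],[0.0,0.0,0.0]]]
[[[0.0,0.0,0.87],[0.0,0.0,0.0]],[[0.0,0.0,0.86],[0.0,0.0,0.0]],[[0.0,0.0,0.87],[0.0,0.0,0.0]]]
end [ 470.  -311.1    5.9] [3.141 0.    2.356]
```

Request:
drive_tool:
  increments:
    - [[0.66, 0, 0.79], [0, 0, -0.02]]
    - [[0.66, 0, 0.78], [0, 0, -0.02]]
    - [[0.66, 0, 0.79], [0, 0, -0.02]]
    - [[0.65, 0, 0.78], [0, 0, -0.02]]
    - [[0, 0, 0.87], [0, 0, 0]]

```text
t: 4.35
eef_pos: [468.0, -306.5, 84.6]
tcp_rot: [3.141, -0.001, 2.359]
ft_force: [1.3, -1.0, -0.0]
opening: 1.0
```

Request:
drive_tool:
  increments:
    - [[0, 0, 0.87], [0, 0, 0]]
    - [[0, 0, 0.86], [0, 0, 0]]
    - [[0, 0, 0.4], [0, 0, 0]]
    - [[0, 0, 0.3], [0, 0, 0]]
    - [[0, 0, 0], [0, 0, 0]]

```text
t: 4.77
eef_pos: [469.6, -309.4, 10.8]
tcp_rot: [-3.142, -0.002, 2.358]
ft_force: [-0.7, 1.0, 0.2]
opening: 0.999
```

```bash
python3 - <<'E'
from h import *
p=snap('wrist','w3');snap('scene','s3');print(env.state()['eef_pos'],env.state()['ft_force'])
E
```

```text
[ 470.13498625 -310.27875603   12.59216981] [ 0.20971331 -0.07067464 -0.93953406]
```

View pics/s3.png

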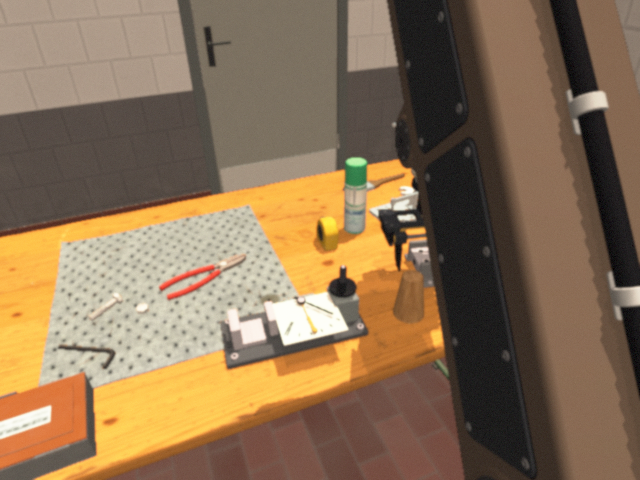

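Request:
drive_tool:
  increments:
    - [[0, 0, 0.2], [0, 0, 0]]
    - [[0, 0, 0], [0, 0, 0]]

```text
t: 5.03
eef_pos: [469.8, -310.5, 6.1]
tcp_rot: [3.141, 0.001, 2.357]
ft_force: [-0.0, 0.5, 0.4]
opening: 0.995
```

Request:
drive_tool:
  increments:
    - [[0, 0, 0], [0, 0, 0]]
    - [[0, 0, 0], [0, 0, 0]]
    - [[0, 0, 0], [0, 0, 0]]
    - [[0, 0, 0], [0, 0, 0]]
    - [[0, 0, 0], [0, 0, 0]]
  jaw: -1

```text
t: 5.45
eef_pos: [469.7, -310.5, 5.9]
tcp_rot: [3.141, 0.0, 2.357]
ft_force: [-0.1, -0.7, 1.1]
opening: 0.708
```

Request:
drive_tool:
  increments:
    - [[0, 0, 0], [0, 0, 0]]
    - [[0, 0, 0], [0, 0, 0]]
    - [[0, 0, 0], [0, 0, 0]]

```text
t: 5.7
eef_pos: [469.7, -310.4, 5.8]
tcp_rot: [3.142, -0.0, 2.357]
ft_force: [-0.1, 0.7, -0.6]
opening: 0.497
```

Request:
drive_tool:
  increments:
    - [[0, 0, -0.3], [0, 0, 0]]
    - [[0, 0, 0], [0, 0, 0]]
    - [[0, 0, 0], [0, 0, 0]]
    - [[0, 0, 0], [0, 0, 0]]
    - [[0, 0, 0], [0, 0, 0]]

```text
t: 6.12
eef_pos: [469.9, -310.6, 16.1]
tcp_rot: [3.141, 0.001, 2.357]
ft_force: [-3.3, 2.2, 11.9]
opening: 0.375
```

```bash
python3 - <<'E'
from h import *
s=env.state();print(s['eef_pos'],s['ft_force'],s['opening'],s['t'])
p=snap('wrist','w4');
s=env.state();print(s['eef_pos'],s['ft_force'],s['opening'],s['t'])
plan([(470,-311,65,2.356),(560,-205,90,2.526)])
print(back(p,[[1,1]],0))
E
```

```text
[ 469.87881611 -310.60871828   16.12390956] [-3.34542994  2.20308579 11.87585559] 0.37530270910204117 6.1167
[ 469.90574353 -310.61253229   16.15568311] [-2.14644089  1.11713568 11.50748724] 0.381156236983143 6.1667
[[[-0.01,-0.0,-0.81],[0.0,0.01,0.01]],[[-0.0,-0.01,-0.82],[0.0,0.01,0.0]],[[0.07,0.92,-0.17],[0.0,-0.0,-0.42]],[[0.04,0.93,-0.17],[0.0,-0.0,-0.43]],[[0.01,0.93,-0.16],[0.0,-0.0,-0.42]]]
[[[-0.01,0.93,-0.17],[0.0,-0.0,-0.43]],[[-0.05,0.92,-0.16],[0.0,-0.0,-0.42]]]
end [ 559.9 -205.1   90. ] [ 3.141 -0.     2.526]
[[ 296.02565273 -314.98485835    0.        ]]
```

View pics/w4.png

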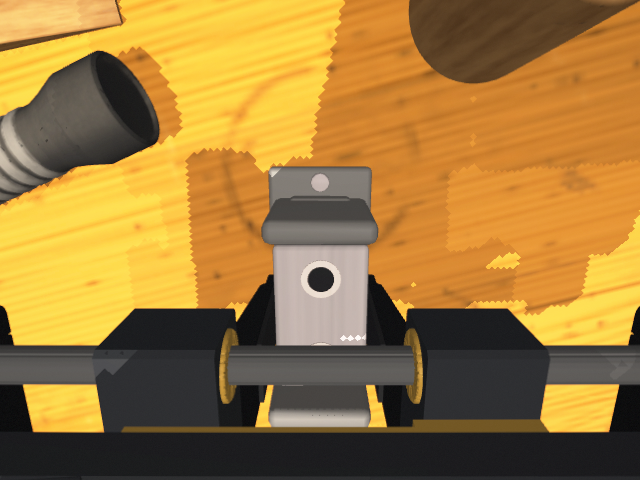

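Request:
drive_tool:
  increments:
    - [[0, 0, -0.8], [0, 0, 0]]
    - [[0, 0, -0.8], [0, 0, 0]]
    - [[0, 0, -0.2], [0, 0, 0]]

```text
t: 6.42
eef_pos: [470.5, -311.1, 71.6]
tcp_rot: [3.141, 0.004, 2.357]
ft_force: [0.6, 0.3, -2.4]
opening: 0.374
```

```bash
python3 - <<'E'
from h import *
p=snap('top','t5')
for n in ['tape_measure','spray_can','plug_b','tape_roll']:
    print(n,[(np.array(x['point']).round(1),round(x['score'],2)) for x in env.tip_of(n,p)[:2]])
s=env.state();print(s['eef_pos'],s['ft_force'],s['opening'],s['t'])
plan([(575,-220,75,2.526),(575,-220,10,2.526)])
E
```

```text
tape_measure [(array([ 690. , -277.7,   -0.8]), 0.79)]
spray_can [(array([ 670.2, -361.7,    1.7]), 0.64)]
plug_b [(array([ 4.310e+02, -1.867e+02, -3.000e-01]), 0.69)]
tape_roll [(array([ 483.5, -461.1,    2.1]), 0.74)]
[ 469.14152338 -310.05750131   67.60421675] [-0.22550211 -0.1818938  -3.79652303] 0.3755814986724244 6.6667
[[[-0.08,0.92,-0.05],[0.0,-0.0,-0.42]],[[-0.11,0.92,-0.05],[0.0,-0.01,-0.42]],[[-0.13,0.92,-0.05],[0.0,-0.0,-0.42]],[[-0.17,0.91,-0.05],[0.0,-0.01,-0.43]],[[-0.2,0.91,-0.05],[0.0,-0.0,-0.42]]]
[[[0.0,-0.0,0.72],[0.0,-0.0,-0.0]],[[0.0,-0.0,0.72],[0.0,-0.0,-0.0]],[[0.0,-0.0,0.73],[0.0,-0.0,-0.0]]]
end [ 575.1 -220.    10. ] [ 3.141 -0.     2.526]
```

Request:
drive_tool:
  increments:
    - [[-0.08, 0.92, 0], [0, 0, -0.42]]
    - [[-0.11, 0.92, 0], [0, 0, -0.42]]
    - [[-0.13, 0.92, 0], [0, 0, -0.42]]
    - [[-0.17, 0.91, 0], [0, 0, -0.43]]
    - [[-0.2, 0.91, 0], [0, 0, -0.43]]

```text
t: 7.08
eef_pos: [576.0, -219.2, 67.2]
tcp_rot: [-3.141, -0.002, 2.528]
ft_force: [1.7, -0.6, -3.7]
opening: 0.373
```

Request:
drive_tool:
  increments:
    - [[0, 0, 0.6], [0, 0, 0]]
    - [[0, 0, 0.6], [0, 0, 0]]
    - [[0, 0, 0.6], [0, 0, 0]]
    - [[0, 0, 0.1], [0, 0, 0]]
    - [[0, 0, 0], [0, 0, 0]]

```text
t: 7.5
eef_pos: [574.6, -219.9, 9.7]
tcp_rot: [-3.141, -0.004, 2.527]
ft_force: [0.5, 0.1, -3.3]
opening: 0.375
```

Request:
drive_tool:
  increments:
    - [[0, 0, 0.13], [0, 0, 0]]
    - [[0, 0, 0], [0, 0, 0]]

```text
t: 7.67
eef_pos: [575.7, -220.6, 8.0]
tcp_rot: [3.141, 0.0, 2.526]
ft_force: [-0.0, -0.1, -4.5]
opening: 0.377
```

Request:
drive_tool:
  increments:
    - [[0, 0, 0.07], [0, 0, 0]]
    - [[0, 0, 0], [0, 0, 0]]

```text
t: 7.83
eef_pos: [575.8, -220.5, 6.2]
tcp_rot: [3.141, 0.001, 2.527]
ft_force: [-0.8, -0.6, -2.9]
opening: 0.373
```

Request:
drive_tool:
  increments:
    - [[0, 0, 0.07], [0, 0, 0]]
    - [[0, 0, 0], [0, 0, 0]]

```text
t: 8.0
eef_pos: [576.0, -220.6, 4.2]
tcp_rot: [3.141, 0.001, 2.527]
ft_force: [1.1, 0.2, -2.3]
opening: 0.374
```

Request:
drive_tool:
  increments:
    - [[0, 0, 0.04], [0, 0, 0]]
    - [[0, 0, 0], [0, 0, 0]]

```text
t: 8.17
eef_pos: [576.0, -220.6, 4.1]
tcp_rot: [3.141, 0.001, 2.527]
ft_force: [-4.2, 1.1, 13.2]
opening: 0.373
```

Request:
drive_tool:
  increments:
    - [[0, 0, 0], [0, 0, 0]]
    - [[0, 0, 0], [0, 0, 0]]
    - [[0, 0, 0], [0, 0, 0]]
    - [[0, 0, 0], [0, 0, 0]]
    - [[0, 0, 0], [0, 0, 0]]
  jaw: 1

```text
t: 8.58
eef_pos: [575.7, -220.4, 2.4]
tcp_rot: [3.142, -0.0, 2.527]
ft_force: [0.4, 0.8, 0.0]
opening: 0.671
```

Request:
drive_tool:
  increments:
    - [[0, 0, -0.5], [0, 0, 0]]
    - [[0, 0, -1], [0, 0, 0]]
    - [[-0.6, 0, -1], [0, 0, 0]]
    - [[-0.7, 0, -1], [0, 0, 0]]
    - [[-0.7, 0, -1], [0, 0, 0]]

```text
t: 9.0
eef_pos: [625.0, -255.2, 139.3]
tcp_rot: [3.141, -0.0, 2.527]
ft_force: [0.1, -0.5, 0.1]
opening: 0.983
```

```bash
python3 - <<'E'
from h import *
import pickle
p=snap('wrist','w6');pickle.dump(p,open('w6.pkl','wb'))
s=env.state();print(s['eef_pos'],s['tcp_rot'],s['joints'],s['opening'],s['t'])
print([(np.array(x['point']).round(1),round(x['score'],2)) for x in env.tip_of('block',p)[:2]])
E
```

```text
[ 629.64904836 -258.36535809  145.57609186] [3.14029436 0.01046707 2.5264728 ] [-4.86337824e-01  6.33228033e-01  1.48981779e+00 -6.70205856e-05
  1.00799971e+00 -1.44198563e+00] 0.9883513614907546 9.05
[(array([ 5.801e+02, -2.203e+02, -1.000e-01]), 0.78)]
```

View pics/w6.png

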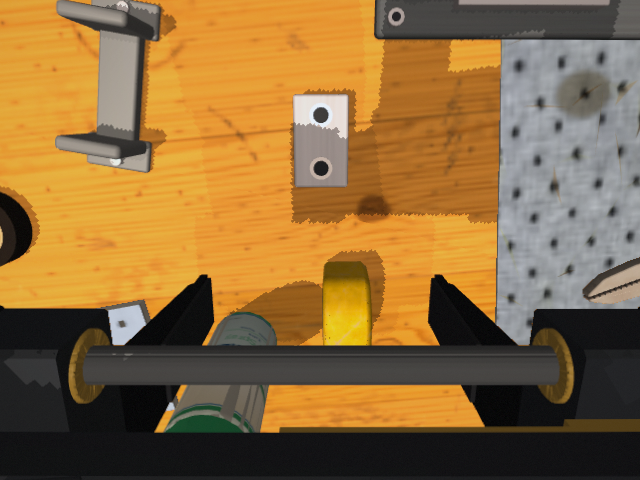

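```bash
python3 - <<'E'
from h import *
import pickle
p=pickle.load(open('w6.pkl','rb'))
b=back(p,[[320.5,115],[321,168],[293.5,95],[348,95],[294,186],[347.5,186]],24); print(b.round(1))
print('center',b[:2].mean(0),b[2:].mean(0),'yaw',np.arctan2(*(b[0]-b[1])[1::-1]))
print(np.linalg.norm(b[2]-b[3]),np.linalg.norm(b[3]-b[5]))
print(np.degrees(Ro.from_euler('xyz',env.state()['tcp_rot']).as_rotvec()))
plan([(577,-220,100,0.956)])
E
```

```text
[[ 562.6 -210.8   24. ]
 [ 590.6 -230.2   24. ]
 [ 542.7 -217.8   24. ]
 [ 562.7 -189.4   24. ]
 [ 589.9 -252.    24. ]
 [ 610.7 -222.5   24. ]]
center [ 576.6184959  -220.47340193   24.        ] [ 576.52765958 -220.41238113   24.        ] yaw 2.535768386194464
34.73741338812259 58.33259569472869
[ 5.43404060e+01  1.71042584e+02 -1.47406587e-01]
[[[0.11,0.0,0.07],[0.01,0.0,0.98]],[[0.11,-0.01,0.07],[0.01,0.0,0.98]],[[0.1,-0.01,0.07],[0.01,0.0,0.98]],[[0.1,-0.02,0.07],[0.01,0.01,0.98]],[[0.1,-0.03,0.07],[0.0,0.01,0.98]]]
[[[0.1,-0.04,0.07],[0.0,0.0,0.98]],[[0.1,-0.05,0.07],[0.01,0.0,0.98]],[[0.09,-0.05,0.07],[0.01,0.01,0.98]],[[0.09,-0.06,0.07],[0.0,0.01,0.98]],[[0.08,-0.07,0.07],[0.0,0.0,0.98]]]
[[[0.08,-0.07,0.07],[0.01,0.0,0.98]],[[0.07,-0.08,0.07],[0.0,0.01,0.98]],[[0.06,-0.08,0.07],[0.01,0.0,0.98]],[[0.06,-0.09,0.07],[0.0,0.01,0.98]],[[0.05,-0.09,0.07],[0.01,0.0,0.98]]]
[[[0.04,-0.1,0.07],[0.0,0.01,0.99]],[[0.03,-0.1,0.07],[0.01,0.0,0.98]],[[0.03,-0.1,0.07],[0.0,0.01,0.99]],[[0.01,-0.11,0.07],[0.01,0.0,0.98]],[[0.01,-0.1,0.08],[0.0,0.01,0.99]]]
end [ 577.1 -220.1   99.9] [ 3.141 -0.     0.956]
```

Request:
drive_tool:
  increments:
    - [[0.7, 0, 0.3], [0, 0, 1]]
    - [[0.7, 0, 0.3], [0, 0, 1]]
    - [[0.65, 0, 0.3], [0, 0, 1]]
    - [[0, 0, 0.2], [0, 0, 1]]
    - [[0, 0, 0.2], [0, 0, 1]]

```text
t: 9.52
eef_pos: [576.2, -214.7, 97.6]
tcp_rot: [-3.141, -0.001, 2.123]
ft_force: [0.6, -0.5, 0.4]
opening: 0.999
```

Request:
drive_tool:
  increments:
    - [[0, 0, 0], [0, 0, 1]]
    - [[0, 0, 0], [0, 0, 1]]
    - [[0, 0, 0], [0, 0, 1]]
    - [[0, 0, 0], [0, 0, 1]]
    - [[0, 0, 0], [0, 0, 1]]

```text
t: 9.93
eef_pos: [576.8, -215.4, 97.6]
tcp_rot: [-3.141, -0.001, 1.723]
ft_force: [-0.6, -1.1, -0.0]
opening: 1.0
```

Request:
drive_tool:
  increments:
    - [[0, 0, 0], [0, 0, 1]]
    - [[0, 0, 0], [0, 0, 1]]
    - [[0, 0, 0], [0, 0, 1]]
    - [[0, 0, 0], [0, 0, 1]]
    - [[0, 0, 0], [0, 0, 1]]

```text
t: 10.35
eef_pos: [576.8, -215.4, 97.6]
tcp_rot: [-3.14, -0.0, 1.323]
ft_force: [0.2, 0.7, -0.3]
opening: 1.0
```

Request:
drive_tool:
  increments:
    - [[0, 0, 0], [0, 0, 1]]
    - [[0, 0, 0], [0, 0, 1]]
    - [[0, 0, 0], [0, 0, 1]]
    - [[0, 0, 0], [0, 0, 0.6]]
    - [[0, 0, 0], [0, 0, 0]]

```text
t: 10.77
eef_pos: [576.8, -215.4, 97.7]
tcp_rot: [-3.14, -0.0, 1.037]
ft_force: [-0.1, -0.0, 0.2]
opening: 1.001
```

```bash
python3 - <<'E'
from h import *
p=snap('wrist','w7')
s=env.state();print(s['eef_pos'],s['tcp_rot'],s['t'])
plan([(576.7,-220.4,50,0.96),(576.7,-220.4,4,0.96)])
E
```

```text
[ 576.91576263 -215.4383663    97.79711486] [-3.14039903e+00 -2.40603874e-05  1.03983884e+00] 10.8167
[[[-0.07,0.04,0.8],[-0.01,0.0,0.5]],[[-0.07,0.04,0.79],[-0.0,0.0,0.5]],[[-0.0,0.0,0.77],[-0.0,0.0,-0.0]],[[-0.0,0.0,0.77],[-0.0,0.0,-0.0]]]
end [ 576.7 -220.2    3.9] [-3.141  0.     0.96 ]
```

View pics/w7.png

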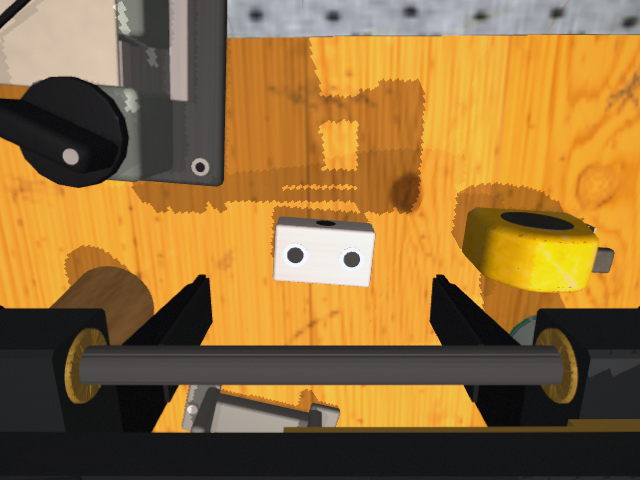

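Request:
drive_tool:
  increments:
    - [[-0.07, 0.04, 0.8], [0, 0, 0.5]]
    - [[-0.07, 0.04, 0.8], [0, 0, 0.5]]
    - [[0, 0, 0.75], [0, 0, 0]]
    - [[0, 0, 0.6], [0, 0, 0]]
    - [[0, 0, 0], [0, 0, 0]]

```text
t: 11.23
eef_pos: [575.4, -219.7, 6.4]
tcp_rot: [-3.136, 0.001, 0.961]
ft_force: [-0.6, 0.1, 0.2]
opening: 1.002
```

Request:
drive_tool:
  increments:
    - [[0, 0, 0.1], [0, 0, 0]]
    - [[0, 0, 0], [0, 0, 0]]
    - [[0, 0, 0], [0, 0, 0]]
    - [[0, 0, 0], [0, 0, 0]]
  jaw: -1

```text
t: 11.57
eef_pos: [577.7, -220.8, 8.1]
tcp_rot: [3.14, -0.0, 0.959]
ft_force: [0.1, -0.3, 0.2]
opening: 0.777
```

Request:
drive_tool:
  increments:
    - [[0, 0, 0], [0, 0, 0]]
    - [[0, 0, 0], [0, 0, 0]]
    - [[0, 0, 0], [0, 0, 0]]

```text
t: 11.82
eef_pos: [577.0, -220.4, 7.6]
tcp_rot: [-3.141, -0.0, 0.959]
ft_force: [-2.7, 1.9, 6.8]
opening: 0.632
```

Request:
drive_tool:
  increments:
    - [[0, 0, 0], [0, 0, 0]]
    - [[0, 0, 0], [0, 0, 0]]
    - [[0, 0, -0.5], [0, 0, 0]]
    - [[0, 0, -1], [0, 0, 0]]
    - [[0, 0, -1], [0, 0, 0]]

```text
t: 12.23
eef_pos: [576.5, -220.2, 81.7]
tcp_rot: [-3.139, 0.0, 0.959]
ft_force: [0.5, -0.3, -4.4]
opening: 0.625
```

Request:
drive_tool:
  increments:
    - [[0, 0, -1], [0, 0, 0]]
    - [[0, 0, -1], [0, 0, 0]]
    - [[0.7, -0.3, -0.5], [0, 0, 0]]
    - [[0.8, -0.3, 0], [0, 0, 0]]
    - [[0.8, -0.3, 0], [0, 0, 0]]

```text
t: 12.65
eef_pos: [595.0, -148.2, 158.1]
tcp_rot: [3.14, -0.001, 0.958]
ft_force: [0.1, 0.6, -3.9]
opening: 0.625
```

```bash
python3 - <<'E'
from h import *
s=env.state();print(s['eef_pos'],s['tcp_rot'],s['opening'],s['ft_force'])
plan([(540,-62,150,0.956)])
E
```

```text
[ 594.9971249  -148.22984522  158.14211307] [ 3.13980616e+00 -5.72204723e-04  9.57603984e-01] 0.6251601681904987 [ 0.13614799  0.59635711 -3.91587746]
[[[0.32,-0.79,0.07],[0.01,-0.0,0.01]],[[0.32,-0.79,0.07],[0.0,-0.0,0.0]],[[0.33,-0.79,0.06],[0.01,-0.0,0.01]],[[0.32,-0.78,0.07],[0.0,-0.01,0.0]]]
end [540.1 -62.2 150. ] [3.141 0.    0.956]
```

Request:
drive_tool:
  increments:
    - [[0.3, -0.8, 0.05], [0, 0, 0]]
    - [[0.3, -0.8, 0.05], [0, 0, 0]]
    - [[0.3, -0.8, 0.05], [0, 0, 0]]
    - [[0.3, -0.8, 0.05], [0, 0, 0]]
    - [[0, 0, 0], [0, 0, 0]]

```text
t: 13.07
eef_pos: [533.9, -60.9, 150.5]
tcp_rot: [-3.138, 0.001, 0.961]
ft_force: [2.1, 0.1, -3.6]
opening: 0.629
```

```bash
python3 - <<'E'
from h import *
import pickle
p=snap('wrist','w8');pickle.dump(p,open('w8.pkl','wb'))
s=env.state();print(s['eef_pos'],s['tcp_rot'],s['t'])
print([(np.array(x['point']).round(1),round(x['score'],2)) for x in env.tip_of('bay',p)[:2]])
E
```

```text
[535.60790164 -62.3899409  150.94212258] [-3.14024434e+00  3.31672862e-04  9.60867963e-01] 13.1167
[(array([608.5,  34.8,  20.7]), 0.56)]
```

View pics/w8.png

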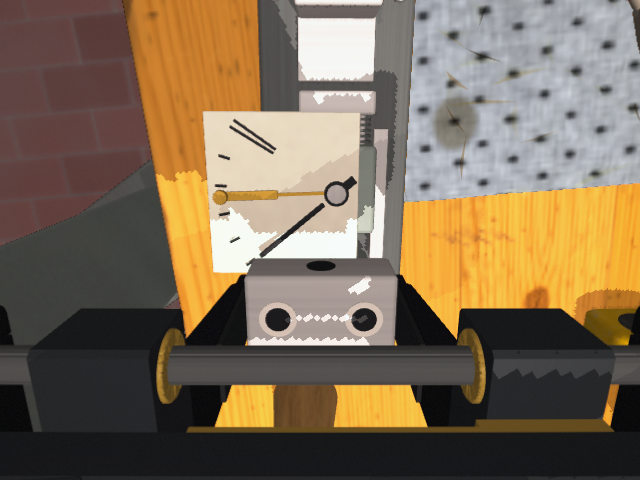

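Request:
drive_tool:
  increments:
    - [[0.8, 0, 0], [0, 0, 0]]
    - [[0.8, 0, 0], [0, 0, 0]]
    - [[0, 0, 0], [0, 0, 0]]
    - [[0, 0, 0], [0, 0, 0]]
    - [[0, 0, 0], [0, 0, 0]]

```text
t: 13.58
eef_pos: [564.5, -25.3, 150.7]
tcp_rot: [-3.141, 0.0, 0.959]
ft_force: [0.2, 0.6, -4.8]
opening: 0.623
```

```bash
python3 - <<'E'
from h import *
import pickle
p=snap('wrist','w9');pickle.dump(p,open('w9.pkl','wb'))
s=env.state();print(s['eef_pos'],s['tcp_rot'],s['t'])
print([(np.array(x['point']).round(1),round(x['score'],2)) for x in env.tip_of('bay',p)[:2]])
E
```

```text
[564.35788825 -25.52287447 150.80976655] [-3.14125591e+00  2.72810031e-04  9.58228525e-01] 13.6333
[(array([610. ,  31.8,  23. ]), 0.55)]
```

View pics/w9.png

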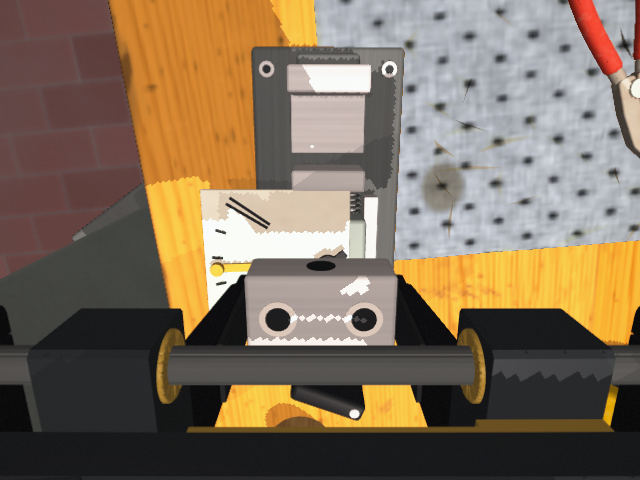

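```bash
python3 - <<'E'
import cv2
a=cv2.imread('pics/w9.png')[35:205,240:420]
cv2.imwrite('pics/w9z.png',cv2.resize(a,None,fx=3.5,fy=3.5,interpolation=cv2.INTER_CUBIC))
E
```

```text
(no output)
```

View pics/w9z.png

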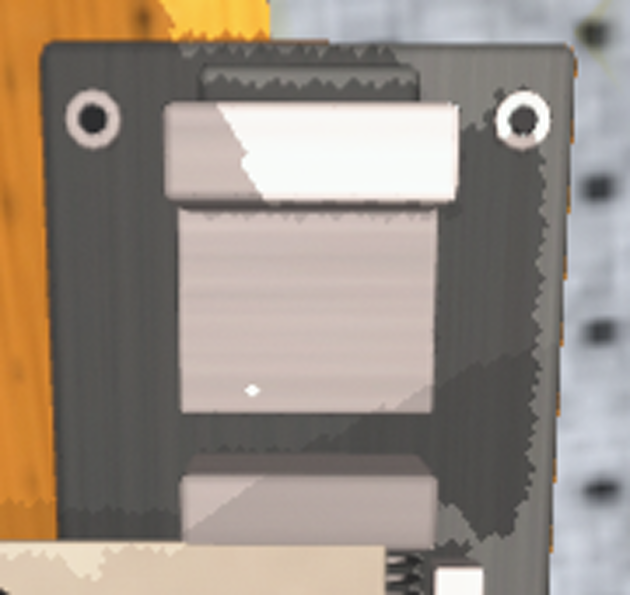

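```bash
cat > fit.py <<'E'
from h import *
import pickle
from scipy.optimize import least_squares
p=pickle.load(open('w9.pkl','rb'))
Z=lambda l:np.array(l,float)/3.5+[240,35]-[0.36,0.36]
obs=[] # (pt, z, axis, value)
def add(l,z,ax,v):
    for q in back(p,Z(l),z): obs.append((q[:2],ax,v))
add([[43,100],[50,300],[57,520]],12,0,-52); add([[572,100],[562,300],[551,560]],12,0,52)
add([[70,42],[540,44]],12,1,50)
add([[164,180]],57,0,-25);add([[458,180]],57,0,25);add([[170,200],[450,200]],57,1,18)
add([[180,250],[181,400]],22,0,-25);add([[437,250],[434,400]],22,0,25)
obs=obs
def res(v):
    c,s=np.cos(v[2]),np.sin(v[2]); out=[]
    for q,ax,val in obs:
        d=q-v[:2]; l=np.array([c*d[0]+s*d[1],-s*d[0]+c*d[1]]); out.append(l[ax]-val)
    return np.array(out)
r=least_squares(res,[609,31,-0.615],loss='soft_l1')
print(r.x.round(3),res(r.x).round(1))
E
python3 fit.py
```

```text
[610.386  30.645  -0.615] [ 0.8  0.6  0.4 -0.9 -0.9 -0.5 -0.4 -0.6  0.3 -0.5  0.4  0.6  0.5  0.2
 -0.2  0. ]
```

```bash
python3 - <<'E'
from h import *
plan([(608.1,27.4,100,0.956),(608.1,27.4,60,0.956)])
E
```

```text
[[[0.76,0.06,0.57],[-0.0,0.0,0.01]],[[0.76,0.06,0.56],[-0.0,0.0,0.01]],[[0.76,0.06,0.57],[-0.0,0.0,0.0]],[[0.0,-0.0,0.66],[-0.0,0.0,0.0]],[[0.0,-0.0,0.67],[-0.0,0.0,0.0]]]
end [608.1  27.3  60. ] [-3.141  0.     0.956]
```

Request:
drive_tool:
  increments:
    - [[0.76, 0.06, 0.57], [0, 0, 0.01]]
    - [[0.76, 0.06, 0.57], [0, 0, 0.01]]
    - [[0.76, 0.06, 0.57], [0, 0, 0]]
    - [[0, 0, 0.7], [0, 0, 0]]
    - [[0, 0, 0], [0, 0, 0]]

```text
t: 14.1
eef_pos: [606.7, 28.2, 75.1]
tcp_rot: [-3.137, 0.003, 0.958]
ft_force: [-0.2, -0.2, -4.7]
opening: 0.63
```

Request:
drive_tool:
  increments:
    - [[0, 0, 0], [0, 0, 0]]
    - [[0, 0, 0], [0, 0, 0]]

```text
t: 14.27
eef_pos: [608.4, 27.3, 79.7]
tcp_rot: [3.141, -0.0, 0.956]
ft_force: [0.4, -0.3, -3.8]
opening: 0.634
```

```bash
python3 - <<'E'
from h import *
snap('scene','s10')
p=snap('wrist','w10')
s=env.state();print(s['eef_pos'],s['tcp_rot'],s['t'])
plan([(608.1,27.4,45,0.956)])
a=cv2.imread('pics/s10.png')[240:390,200:400]
cv2.imwrite('pics/s10z.png',cv2.resize(a,None,fx=4,fy=4,interpolation=cv2.INTER_CUBIC))
E
```

```text
[608.60845222  27.39707926  80.18777255] [ 3.14000044e+00 -1.03272770e-03  9.56359061e-01] 14.3667
[[[-0.01,-0.01,0.59],[0.01,-0.01,0.0]],[[-0.0,-0.01,0.58],[0.01,-0.0,0.0]]]
end [608.   27.5  45.1] [-3.142 -0.     0.956]
```

View pics/s10z.png

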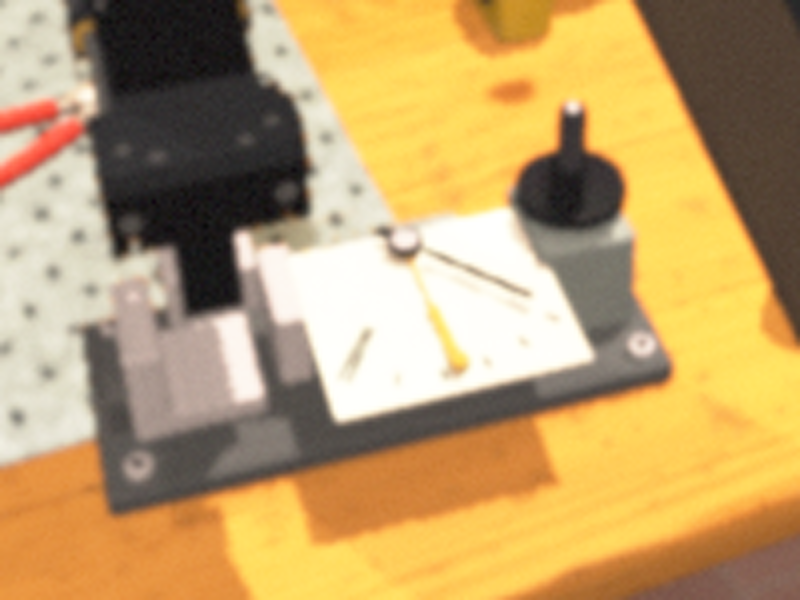

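View pics/w10.png

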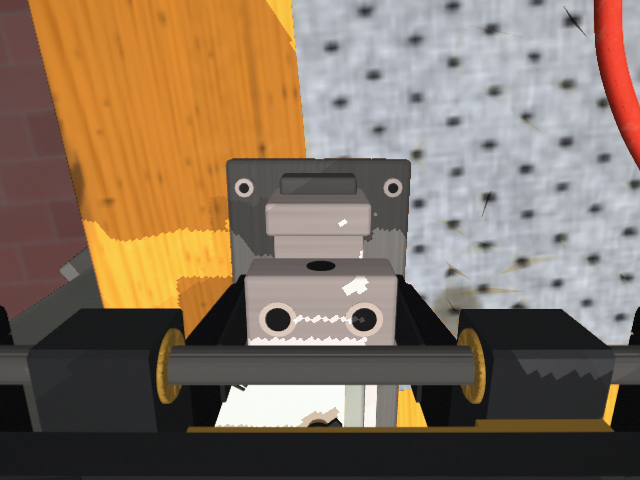

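Request:
drive_tool:
  increments:
    - [[0, 0, 0.5], [0, 0, 0]]
    - [[0, 0, 0.5], [0, 0, 0]]
    - [[0, 0, 0], [0, 0, 0]]

```text
t: 14.62
eef_pos: [607.4, 27.7, 47.8]
tcp_rot: [-3.14, 0.001, 0.957]
ft_force: [-1.0, 0.6, -4.4]
opening: 0.629
```

Request:
drive_tool:
  increments:
    - [[0, 0, 0.35], [0, 0, 0]]
    - [[0, 0, 0], [0, 0, 0]]
    - [[0, 0, 0], [0, 0, 0]]

```text
t: 14.87
eef_pos: [608.3, 28.0, 38.5]
tcp_rot: [3.142, -0.0, 0.957]
ft_force: [-0.3, 0.5, -4.0]
opening: 0.63
```

Request:
drive_tool:
  increments:
    - [[0, 0, 0.17], [0, 0, 0]]
    - [[0, 0, 0], [0, 0, 0]]
    - [[0, 0, 0], [0, 0, 0]]

```text
t: 15.12
eef_pos: [608.3, 28.1, 33.2]
tcp_rot: [3.142, -0.0, 0.957]
ft_force: [-0.4, -0.0, -3.5]
opening: 0.625
```

Request:
drive_tool:
  increments:
    - [[0, 0, 0.07], [0, 0, 0]]
    - [[0, 0, 0], [0, 0, 0]]

```text
t: 15.28
eef_pos: [608.2, 28.2, 30.9]
tcp_rot: [-3.142, -0.0, 0.957]
ft_force: [-0.4, 0.7, -3.6]
opening: 0.626
```

Request:
drive_tool:
  increments:
    - [[0, 0, 0.06], [0, 0, 0]]
    - [[0, 0, 0], [0, 0, 0]]

```text
t: 15.45
eef_pos: [608.4, 28.1, 29.6]
tcp_rot: [3.141, -0.0, 0.957]
ft_force: [-1.3, -0.6, 1.3]
opening: 0.633
```

Request:
drive_tool:
  increments:
    - [[0, 0, 0.04], [0, 0, 0]]
    - [[0, 0, 0], [0, 0, 0]]

```text
t: 15.62
eef_pos: [608.5, 28.2, 29.6]
tcp_rot: [3.141, -0.001, 0.957]
ft_force: [-5.0, -0.6, 14.5]
opening: 0.628
```

Contact at the expected height. Release.

Request:
drive_tool:
  increments:
    - [[0, 0, 0], [0, 0, 0]]
    - [[0, 0, 0], [0, 0, 0]]
    - [[0, 0, 0], [0, 0, 0]]
  jaw: 0.6

```text
t: 15.87
eef_pos: [608.5, 28.1, 28.2]
tcp_rot: [3.141, -0.0, 0.957]
ft_force: [-0.5, 0.1, 0.8]
opening: 0.772
```

Request:
drive_tool:
  increments:
    - [[0, 0, -0.3], [0, 0, 0]]
    - [[0, 0, -0.8], [0, 0, 0]]
    - [[0, 0, -1], [0, 0, 0]]
    - [[-0.8, 0, -1], [0, 0, 0]]
    - [[-1, 0, -0.9], [0, 0, 0]]

```text
t: 16.28
eef_pos: [577.5, -15.5, 149.9]
tcp_rot: [3.141, -0.001, 0.959]
ft_force: [0.5, 0.1, -0.5]
opening: 0.801
```

Request:
drive_tool:
  increments:
    - [[-1, 0, 0], [0, 0, 0]]
    - [[0, 0, 0], [0, 0, 0]]
    - [[0, 0, 0], [0, 0, 0]]

```text
t: 16.53
eef_pos: [559.6, -41.5, 149.1]
tcp_rot: [3.14, -0.001, 0.955]
ft_force: [0.6, 0.8, 0.4]
opening: 0.801
```

```bash
python3 - <<'E'
from h import *
import pickle
p=snap('wrist','w11');pickle.dump(p,open('w11.pkl','wb'))
s=env.state();print(s['eef_pos'],s['tcp_rot'],s['t'],s['opening'],s['joints'].round(2))
print([(np.array(x['point']).round(1),round(x['score'],2)) for x in env.tip_of('block',p)[:2]])
E
```

```text
[560.06840745 -40.8079848  148.62352186] [ 3.14086465e+00 -5.71624203e-04  9.56086335e-01] 16.5833 0.7979574918968707 [-0.19  0.48  1.79  0.    0.87  0.42]
[]
```

View pics/w11.png

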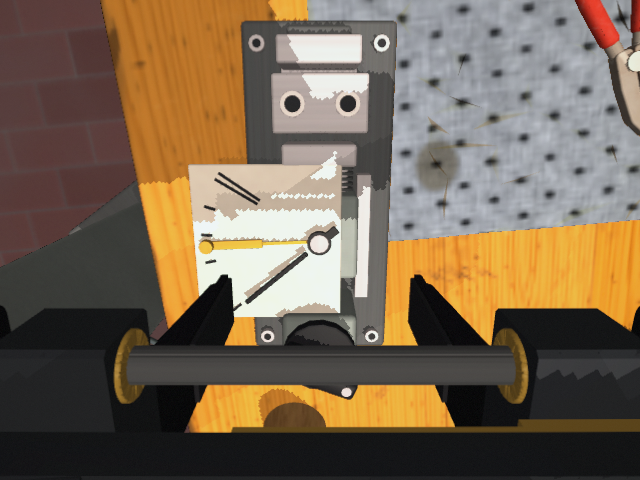

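```bash
python3 - <<'E'
from h import *
import pickle
ax=np.array([518.1,-100.1])
for f,uv in (('w9',[354,413]),('w11',[346.5,392])):
    p=pickle.load(open(f+'.pkl','rb')); q=back(p,[uv],104)[0][:2]; d=q-ax
    print(f,q.round(1),np.linalg.norm(d).round(1),np.arctan2(d[1],d[0]).round(3))
p=pickle.load(open('w11.pkl','rb'))
pv=back(p,[[319,243]],65)[0]; pt=back(p,[[246,302.5]],65)[0]; mk=back(p,[[206,246.5]],60)[0]; dl=back(p,[[[237.5,188.5]][0]],58)[0]
pvm=back(p,[[319,243]],65)[0]
a=[np.arctan2(*(q-pv)[1::-1]) for q in (pt,mk,dl)]
print(pv,pt,mk,np.array(a),'diff',a[0]-a[1],a[0]-a[2])
b=back(p,[[292,104],[347.5,104]],46); print(b.mean(0), np.arctan2(*(b[1]-b[0])[1::-1]))
for n in ['pointer_tip','mark_tip','knob_grip']:
    print(n,[(np.array(x['point']).round(1),round(x['score'],2)) for x in env.tip_of(n,p)[:2]])
E
```

```text
w9 [ 527.  -114.5] 16.9 -1.015
w11 [ 527.1 -114.8] 17.2 -1.023
[559.91058669 -40.66040759  65.        ] [498.01058064 -46.0659455   65.        ] [499.02824886  -2.12207634  60.        ] [-3.05448669  2.57726341  1.94371921] diff -5.631750105288773 -4.998205900009543
[608.51639682  27.02660747  46.        ] -0.6165508447884649
pointer_tip [(array([498.5, -46.2,  62.4]), 0.67)]
mark_tip [(array([505.8,  -5.4,  60.9]), 0.57)]
knob_grip [(array([517.6, -99.8,  90.2]), 0.85), (array([806.5, -33.4,   4.9]), 0.63)]
```

Request:
drive_tool:
  increments:
    - [[-0.8, 0, 0], [0, 0, 0]]
    - [[-0.8, 0, 0], [0, 0, 0]]
    - [[-0.8, 0, 0], [0, 0, -1]]
    - [[0, 0, 0], [0, 0, -1]]
    - [[0, 0, 0], [0, 0, -1]]
  jaw: -0.1

```text
t: 17.2
eef_pos: [518.2, -99.8, 147.7]
tcp_rot: [-3.141, -0.0, 1.2]
ft_force: [-0.0, -0.2, 0.8]
opening: 0.507
```

Request:
drive_tool:
  increments:
    - [[0, 0, 0], [0, 0, -1]]
    - [[0, 0, 0], [0, 0, -1]]
    - [[0, 0, 0], [0, 0, -1]]
    - [[0, 0, 0], [0, 0, -1]]
    - [[0, 0, 0], [0, 0, -1]]

```text
t: 17.62
eef_pos: [518.7, -98.8, 147.6]
tcp_rot: [-3.141, -0.0, 1.602]
ft_force: [0.1, 0.5, -0.4]
opening: 0.449
```

Request:
drive_tool:
  increments:
    - [[0, 0, 0], [0, 0, -1]]
    - [[0, 0, 0], [0, 0, -1]]
    - [[0, 0, 0], [0, 0, -1]]
    - [[0, 0, 0], [0, 0, -1]]
    - [[0, 0, 0], [0, 0, -1]]

```text
t: 18.03
eef_pos: [518.7, -98.8, 147.6]
tcp_rot: [-3.141, -0.001, 2.002]
ft_force: [-0.0, -0.0, -0.2]
opening: 0.451
```

Request:
drive_tool:
  increments:
    - [[0, 0, 0], [0, 0, -1]]
    - [[0, 0, 0], [0, 0, -0.55]]
    - [[0, 0, 0], [0, 0, 0]]

```text
t: 18.28
eef_pos: [518.7, -98.9, 147.6]
tcp_rot: [-3.141, -0.001, 2.124]
ft_force: [0.3, -0.7, 0.0]
opening: 0.452
```

```bash
python3 - <<'E'
from h import *
import pickle
p=snap('wrist','w12');pickle.dump(p,open('w12.pkl','wb'))
s=env.state();print(s['eef_pos'],s['tcp_rot'],s['t'],s['opening'],s['joints'].round(2))
plan([(518,-100,110,2.12),(518,-100,81,2.12)])
E
```

```text
[518.66508494 -98.91759203 147.66860294] [-3.14129962e+00 -5.18151333e-04  2.12114305e+00] 18.3333 0.4521137740545399 [-0.31  0.44  1.87  0.    0.83 -0.86]
[[[-0.01,-0.02,0.63],[-0.0,-0.0,0.01]],[[-0.01,-0.02,0.63],[-0.0,-0.01,0.0]],[[0.0,0.0,0.96],[-0.0,0.0,0.0]]]
end [ 517.9 -100.1   81.1] [-3.141  0.     2.12 ]
```

View pics/w12.png

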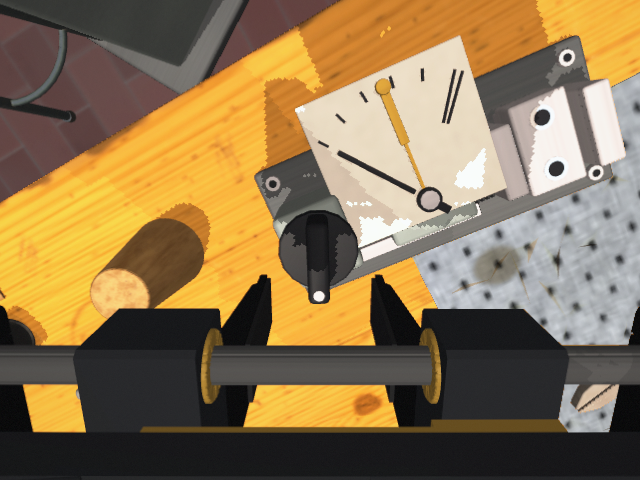

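Request:
drive_tool:
  increments:
    - [[0, -0.02, 0.6], [0, 0, 0]]
    - [[0, -0.02, 0.6], [0, 0, 0]]
    - [[0, 0, 0.6], [0, 0, 0]]
    - [[0, 0, 0.35], [0, 0, 0]]
    - [[0, 0, 0], [0, 0, 0]]

```text
t: 18.75
eef_pos: [516.7, -99.6, 81.6]
tcp_rot: [-3.139, -0.003, 2.12]
ft_force: [0.4, 0.5, 0.2]
opening: 0.448
```

Request:
drive_tool:
  increments:
    - [[0, 0, 0], [0, 0, 0]]
    - [[0, 0, 0], [0, 0, 0]]

```text
t: 18.92
eef_pos: [517.9, -100.1, 84.2]
tcp_rot: [3.141, 0.001, 2.121]
ft_force: [-1.0, 0.6, -0.0]
opening: 0.448
```

Request:
drive_tool:
  increments:
    - [[0, 0, 0.08], [0, 0, 0]]
    - [[0, 0, 0], [0, 0, 0]]
    - [[0, 0, 0], [0, 0, 0]]
    - [[0, 0, 0], [0, 0, 0]]
    - [[0, 0, 0], [0, 0, 0]]
  jaw: -1

```text
t: 19.33
eef_pos: [517.5, -100.1, 81.4]
tcp_rot: [3.141, 0.0, 2.121]
ft_force: [0.6, -0.7, 0.4]
opening: 0.154
```

Request:
drive_tool:
  increments:
    - [[0, 0, 0], [0, 0, 0]]
    - [[0, 0, 0], [0, 0, 0]]
    - [[0, 0, 0], [0, 0, 0]]

```text
t: 19.58
eef_pos: [517.6, -100.1, 81.3]
tcp_rot: [3.141, 0.0, 2.121]
ft_force: [-0.6, 0.5, 3.2]
opening: 0.123
```

Gripped. Turn clockwise (yaw down = +az); first 1.2 rad (to just before tight).

Request:
drive_tool:
  increments:
    - [[0, 0, 0], [0, 0, 0.5]]
    - [[0, 0, 0], [0, 0, 1]]
    - [[0, 0, 0], [0, 0, 1]]
    - [[0, 0, 0], [0, 0, 0.5]]
    - [[0, 0, 0], [0, 0, 0]]

```text
t: 20.0
eef_pos: [517.5, -100.1, 81.3]
tcp_rot: [3.141, 0.0, 1.879]
ft_force: [0.4, 0.3, 4.5]
opening: 0.121
```

```bash
python3 - <<'E'
from h import *
p=snap('wrist','w13')
s=env.state();print(s['eef_pos'],s['tcp_rot'],s['t'],s['moment'],s['ft_force'],s['joints'].round(2))
E
```

```text
[ 517.48803646 -100.07098852   81.2974609 ] [3.14129258e+00 3.67580545e-05 1.88180881e+00] 20.05 [-0.00115339  0.10122369 -0.17017458] [-0.60029284  0.04877167  4.38881585] [-0.32  0.54  1.93  0.    0.67 -0.63]
```

View pics/w13.png

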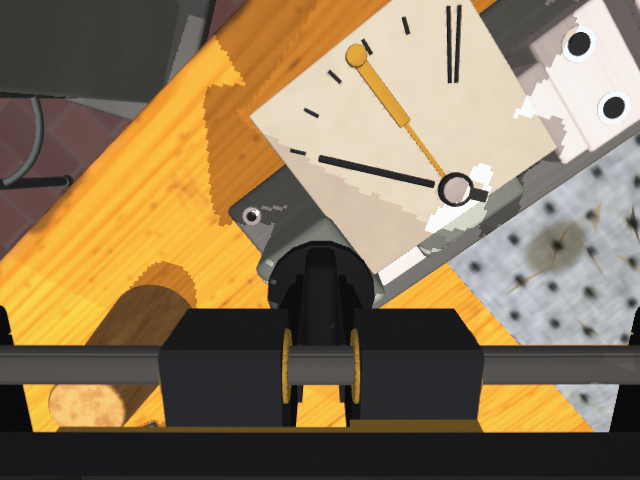

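Request:
drive_tool:
  increments:
    - [[0, 0, 0], [0, 0, 0.8]]
    - [[0, 0, 0], [0, 0, 1]]
    - [[0, 0, 0], [0, 0, 1]]
    - [[0, 0, 0], [0, 0, 1]]
    - [[0, 0, 0], [0, 0, 1]]

```text
t: 20.47
eef_pos: [517.3, -100.1, 81.3]
tcp_rot: [-3.142, 0.0, 1.495]
ft_force: [-1.3, -0.6, 5.1]
opening: 0.124
```

Request:
drive_tool:
  increments:
    - [[0, 0, 0], [0, 0, 1]]
    - [[0, 0, 0], [0, 0, 1]]
    - [[0, 0, 0], [0, 0, 1]]
    - [[0, 0, 0], [0, 0, 1]]
    - [[0, 0, 0], [0, 0, 1]]

```text
t: 20.88
eef_pos: [517.2, -100.1, 81.3]
tcp_rot: [-3.141, 0.0, 1.095]
ft_force: [-2.4, -0.8, 5.5]
opening: 0.123
```

```bash
python3 - <<'E'
from h import *
p=snap('wrist','w14')
s=env.state();print(s['eef_pos'],s['tcp_rot'],s['t'],s['moment'],s['ft_force'],s['joints'].round(2))
E
```

```text
[ 517.18460765 -100.03737937   81.27942908] [-3.14124242e+00  1.45202258e-04  1.08939457e+00] 20.9333 [-0.07791817  0.46220451  0.0885454 ] [-1.82892731  0.23400977  5.83716303] [-0.32  0.54  1.93 -0.    0.67  0.17]
```

View pics/w14.png

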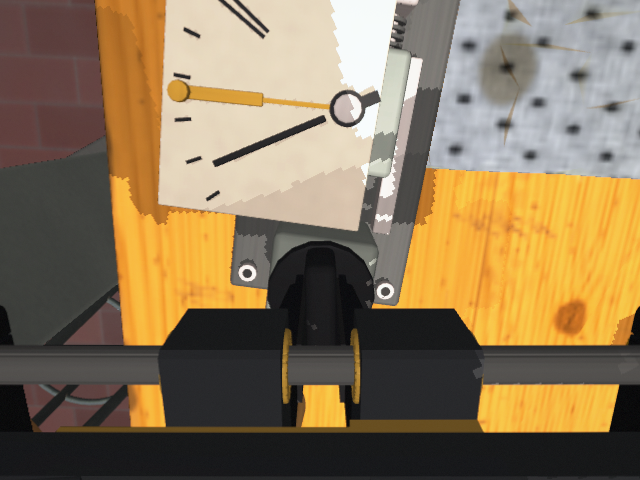

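```bash
cat > dial.py <<'E'
from h import *
def ang(p,pivot,ptr,mark,zp=65,zm=60):
    pv=back(p,[pivot],zp)[0][:2]
    a=[]
    for uv,z in ((ptr,zp),(mark,zm)):
        d=back(p,[uv],z)[0][:2]-pv; a.append(np.arctan2(d[1],d[0]))
    return (a[0]-a[1]+np.pi)%(2*np.pi)-np.pi, pv
E
python3 - <<'E'
from dial import *
import pickle
p=env.read_camera('wrist')
print(ang(p,[347.5,108],[215,163],[178.5,91]),env.state()['tcp_rot'],env.state()['moment'])
p2=pickle.load(open('w11.pkl','rb'));print(ang(p2,[319,243],[246,302.5],[206,246.5]))
p2=pickle.load(open('w12.pkl','rb'));print(ang(p2,[430,200],[340,153],[382.5,87]))
E
```

```text
(np.float64(0.4790063771490094), array([564.83967157, -34.7404439 ])) [-3.14123399e+00  6.90859922e-05  1.09583112e+00] [-0.14983837  0.50346803 -0.14920344]
(np.float64(0.6514352018908136), array([559.91058669, -40.66040759]))
(np.float64(0.6591587718404464), array([560.85976712, -40.67250047]))
```

Request:
drive_tool:
  increments:
    - [[0, 0, 0], [0, 0, 1]]
    - [[0, 0, 0], [0, 0, 1]]
    - [[0, 0, 0], [0, 0, 1]]
    - [[0, 0, 0], [0, 0, 1]]
    - [[0, 0, 0], [0, 0, 1]]

```text
t: 21.4
eef_pos: [517.1, -100.0, 81.3]
tcp_rot: [-3.141, 0.0, 0.695]
ft_force: [-2.6, 1.2, 5.8]
opening: 0.127
```

```bash
python3 - <<'E'
from h import *
p=snap('wrist','w15')
s=env.state();print(s['eef_pos'],s['tcp_rot'],s['t'],s['moment'],s['ft_force'],s['joints'].round(2))
E
```

```text
[517.09016003 -99.95764424  81.28348397] [-3.14105244e+00  3.47693841e-04  6.89325797e-01] 21.45 [0.02255413 0.584672   0.01174767] [-2.69842544  0.55342377  5.94519008] [-0.32  0.54  1.93 -0.    0.67  0.57]
```

View pics/w15.png

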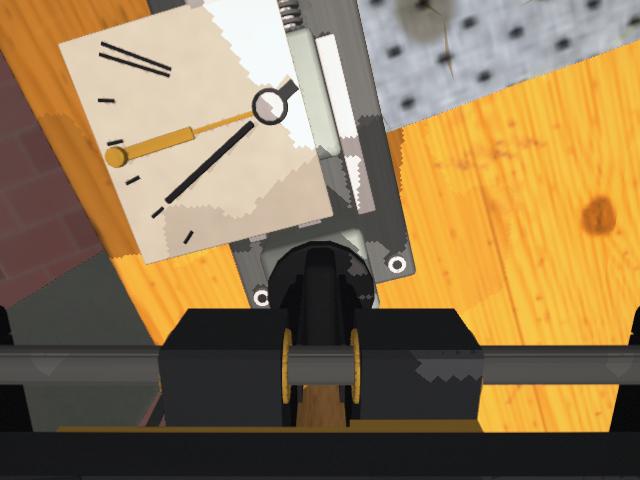

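```bash
python3 - <<'E'
from dial import *
p=env.read_camera('wrist')
print(ang(p,[269.5,107],[168,201],[116.5,157.5]))
E
```

```text
(np.float64(0.4126346237515395), array([565.9863452 , -32.53165743]))
```

Request:
drive_tool:
  increments:
    - [[0, 0, 0], [0, 0, 1]]
    - [[0, 0, 0], [0, 0, 1]]
    - [[0, 0, 0], [0, 0, 1]]
    - [[0, 0, 0], [0, 0, 0]]

```text
t: 21.83
eef_pos: [517.0, -99.9, 81.3]
tcp_rot: [-3.141, 0.001, 0.454]
ft_force: [-3.5, 1.0, 5.8]
opening: 0.123
```

```bash
python3 - <<'E'
from h import *
p=snap('wrist','w16')
s=env.state();print(s['eef_pos'],s['tcp_rot'],s['t'],s['moment'],s['ft_force'],s['joints'].round(2))
E
```

```text
[516.99617852 -99.90670236  81.2736172 ] [-3.14091117e+00  5.15795213e-04  4.57588932e-01] 21.8833 [ 0.09524027  0.65963725 -0.11850301] [-2.65088403  0.49764064  6.08474407] [-0.32  0.54  1.93  0.    0.67  0.8 ]
```

View pics/w16.png

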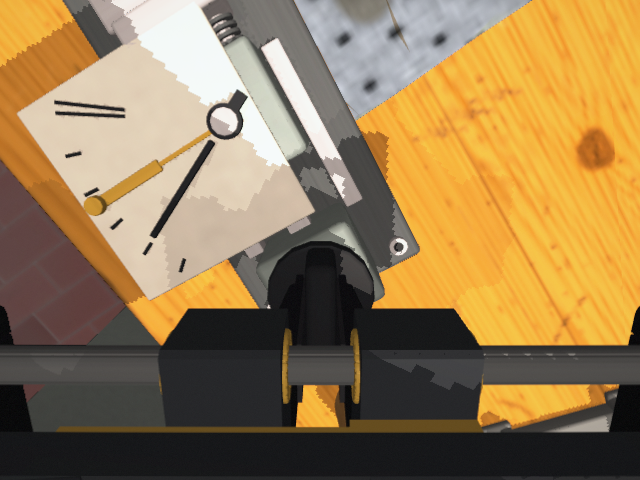

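```bash
python3 - <<'E'
from dial import *
p=env.read_camera('wrist')
print(ang(p,[225,121.5],[154,235],[95,205]))
E
```

```text
(np.float64(0.42352815339363836), array([566.48620205, -30.82844889]))
```

Request:
drive_tool:
  increments:
    - [[0, 0, 0], [0, 0, 1]]
    - [[0, 0, 0], [0, 0, 1]]
    - [[0, 0, 0], [0, 0, 1]]
    - [[0, 0, 0], [0, 0, 0]]

```text
t: 22.27
eef_pos: [517.0, -99.8, 81.3]
tcp_rot: [-3.141, 0.001, 0.214]
ft_force: [-2.5, 1.1, 7.1]
opening: 0.124
```

```bash
python3 - <<'E'
from h import *
p=snap('wrist','w17')
s=env.state();print(s['eef_pos'],s['tcp_rot'],s['t'],s['moment'],s['ft_force'],s['joints'].round(2))
E
```

```text
[516.96562579 -99.81368124  81.28324182] [-3.14092250e+00  7.18442213e-04  2.17640135e-01] 22.3167 [ 0.21506688  0.61635503 -0.11335187] [-3.39631492  1.03230863  6.15368551] [-0.32  0.54  1.93  0.    0.68  1.04]
```

View pics/w17.png

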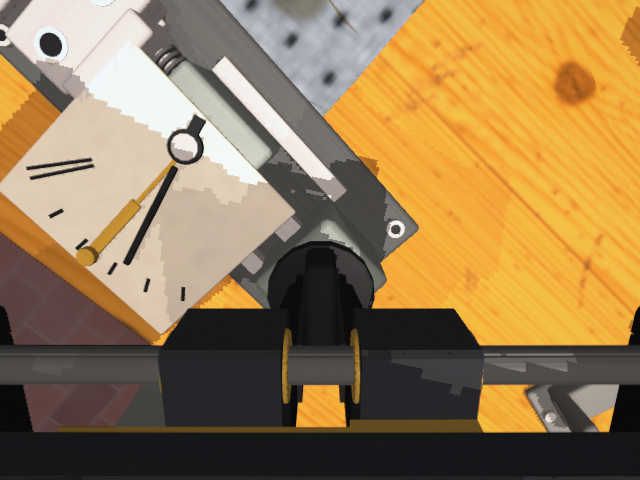

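```bash
python3 - <<'E'
from dial import *
p=env.read_camera('wrist')
print(ang(p,[185,146],[127.5,262],[88,257]))
E
```

```text
(np.float64(0.25243472891946794), array([567.73190256, -29.09407464]))
```

Request:
drive_tool:
  increments:
    - [[0, 0, 0], [0, 0, 1]]
    - [[0, 0, 0], [0, 0, 1]]
    - [[0, 0, 0], [0, 0, 1]]
    - [[0, 0, 0], [0, 0, 0.5]]
    - [[0, 0, 0], [0, 0, 0]]

```text
t: 22.78
eef_pos: [517.0, -99.7, 81.3]
tcp_rot: [-3.141, 0.001, -0.063]
ft_force: [-3.7, 3.0, 6.0]
opening: 0.122
```

```bash
python3 - <<'E'
from h import *
p=snap('wrist','w18')
s=env.state();print(s['eef_pos'],s['tcp_rot'],s['t'],s['moment'],s['ft_force'],s['joints'].round(2))
a=cv2.imread('pics/w18.png')[130:345,60:260]
cv2.imwrite('pics/w18z.png',cv2.resize(a,None,fx=2.75,fy=2.75,interpolation=cv2.INTER_CUBIC))
E
```

```text
[516.96440303 -99.7119687   81.28759569] [-3.14107423e+00  9.01114406e-04 -6.15977481e-02] 22.8333 [ 0.35371042  0.64227674 -0.0797061 ] [-3.09985662  3.05737712  6.19256603] [-0.32  0.54  1.93  0.    0.68  1.32]
```

View pics/w18.png

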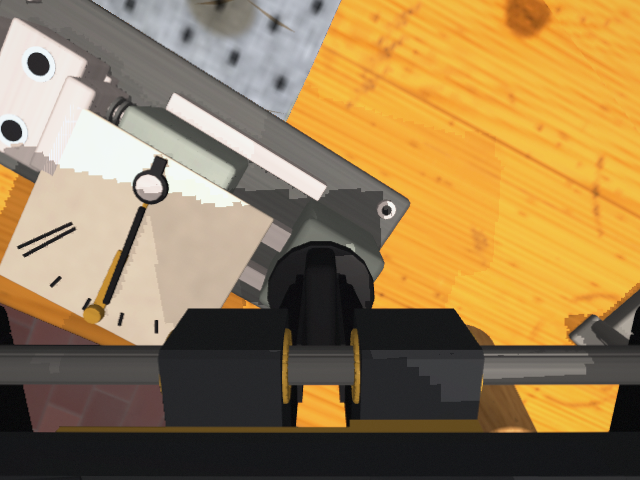

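View pics/w18z.png

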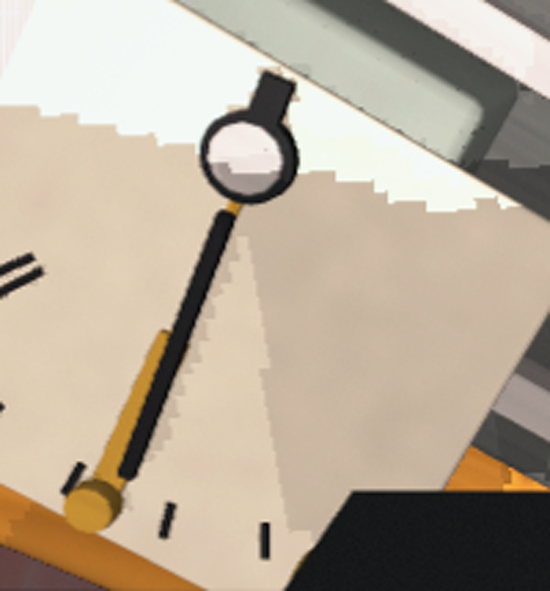

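```bash
python3 - <<'E'
from dial import *
p=env.read_camera('wrist')
Z=lambda x,y:[x/2.75+60-.3,y/2.75+130-.3]
for zp,zm in((65,60),(65,63),(65,65),(68,60)):
    print(ang(p,Z(249,157),Z(128,473),Z(92,505),zp,zm)[0])
# pointer by own line
q=back(p,[Z(226,212),Z(128,473)],65); m=back(p,[Z(92,505)],60)[0]
pv=ang(p,Z(249,157),Z(128,473),Z(92,505))[1]
a=np.arctan2(*(q[1]-q[0])[1::-1]); b=np.arctan2(m[1]-pv[1],m[0]-pv[0]); print('line',(a-b+np.pi)%(2*np.pi)-np.pi)
for n in ['pointer_tip','mark_tip']:
    print(n,[(np.array(x['point']).round(1),round(x['score'],2)) for x in env.tip_of(n,p)[:2]])
T=np.array(p['world_to_cam']);print(-T[:3,:3].T@T[:3,3],pv,q,m)
E
```

```text
0.07212859005382644
0.06118058993112019
0.05351101923733781
0.08289298501403719
line 0.0775486772507783
pointer_tip [(array([5.12e+02, 5.00e-01, 6.27e+01]), 0.62)]
mark_tip [(array([515.7,   4.2,  61.7]), 0.69)]
[ 593.64686449 -104.48868192  251.93509988] [568.75077529 -27.59569501] [[560.07556883 -22.33003662  65.        ]
 [515.50564278   2.76422624  65.        ]] [507.64683003  13.34703721  60.        ]
```

Request:
drive_tool:
  increments:
    - [[0, 0, 0], [0, 0, 0.55]]
    - [[0, 0, 0], [0, 0, 0.55]]
    - [[0, 0, 0], [0, 0, 0]]
    - [[0, 0, 0], [0, 0, 0]]

```text
t: 23.32
eef_pos: [517.0, -99.7, 81.3]
tcp_rot: [-3.141, 0.001, -0.149]
ft_force: [-2.6, 2.2, 6.5]
opening: 0.124
```

```bash
python3 - <<'E'
from h import *
import pickle
p=snap('wrist','w19');pickle.dump(p,open('w19.pkl','wb'))
s=env.state();print(s['eef_pos'],s['tcp_rot'],s['t'],s['moment'],s['ft_force'],s['joints'].round(2))
a=cv2.imread('pics/w19.png')[130:345,60:260]
cv2.imwrite('pics/w19z.png',cv2.resize(a,None,fx=2.75,fy=2.75,interpolation=cv2.INTER_CUBIC))
E
```

```text
[516.95286473 -99.68125169  81.27663984] [-3.14108063e+00  1.00737919e-03 -1.49021000e-01] 23.3667 [ 0.50884413  0.61158856 -0.07742982] [-1.99765057  3.9022604   6.68128318] [-0.32  0.54  1.93  0.    0.68  1.4 ]
```

View pics/w19z.png

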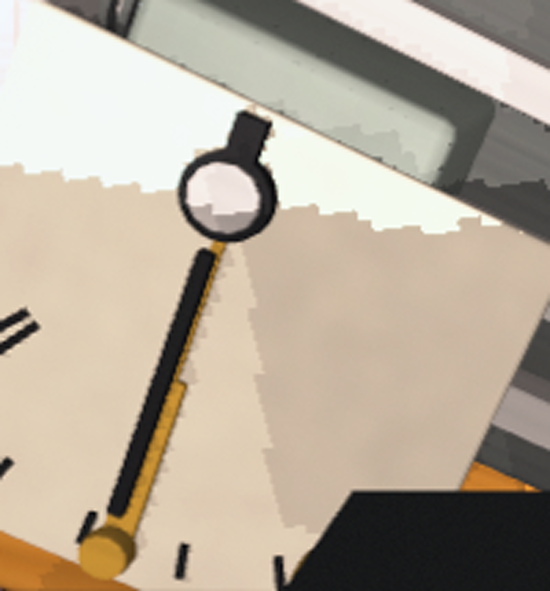

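```bash
python3 - <<'E'
from dial import *
import pickle
p=pickle.load(open('w19.pkl','rb'))
Z=lambda x,y:[x/2.75+60-.3,y/2.75+130-.3]
for zp,zm in((65,60),(65,63),(65,65),(68,60)):
    print(ang(p,Z(227,194),Z(118,514),Z(107,550),zp,zm)[0])
q=back(p,[Z(203,253),Z(118,514)],65); m=back(p,[Z(107,550)],60)[0]
print(q,m,'pivot',back(p,[Z(227,194)],65))
a=np.arctan2(*(q[1]-q[0])[1::-1]);
# mark stem centre line z 60: edges thin right part
s=back(p,[Z(180,382),Z(136,510)],59.5); b=np.arctan2(*(s[1]-s[0])[1::-1]); print(a,b,a-b)
E
```

```text
0.018256747557017228
0.005862170804441291
-0.002829213562354216
0.030428979218717345
[[560.59631122 -20.77053651  65.        ]
 [517.20140414   6.55413026  65.        ]] [508.53633816  13.74490157  60.        ] pivot [[569.54937747 -27.23878033  65.        ]]
2.579638954178263 2.5688201278724785 0.010818826305784679
```

Request:
drive_tool:
  increments:
    - [[0, 0, 0], [0, 0, 0]]
    - [[0, 0, 0], [0, 0, 0]]
    - [[0, 0, 0], [0, 0, 0]]
    - [[0, 0, 0], [0, 0, 0]]
  jaw: -0.1

```text
t: 23.7
eef_pos: [517.4, -100.1, 81.0]
tcp_rot: [-3.142, 0.0, -0.15]
ft_force: [-0.0, -0.8, 0.7]
opening: 0.346
```

Request:
drive_tool:
  increments:
    - [[0, 0, -0.5], [0, 0, 0]]
    - [[0, 0, -1], [0, 0, 0]]
    - [[-0.6, -0.9, -1], [0, 0, 0]]
    - [[-0.8, -1, 0], [0, 0, 0]]
    - [[-0.8, -1, 0], [0, 0, 0]]

```text
t: 24.12
eef_pos: [466.0, -5.3, 155.6]
tcp_rot: [-3.142, -0.003, -0.152]
ft_force: [0.1, 0.1, -0.3]
opening: 0.449
```

Request:
drive_tool:
  increments:
    - [[0, -0.5, 0], [0, 0, 0]]
    - [[0, 0, 0], [0, 0, 0]]
    - [[0, 0, 0], [0, 0, 0]]

```text
t: 24.37
eef_pos: [468.5, 9.3, 154.6]
tcp_rot: [3.142, -0.001, -0.149]
ft_force: [-0.6, -0.4, 0.9]
opening: 0.448
```

```bash
python3 - <<'E'
from h import *
import pickle
p=snap('wrist','w20');pickle.dump(p,open('w20.pkl','wb'))
s=env.state();print(s['eef_pos'],s['tcp_rot'],s['t'])
T=np.array(p['world_to_cam']);print(-T[:3,:3].T@T[:3,3],T[2,:3])
E
```

```text
[468.72861503   8.7216495  154.42477179] [ 3.14157436e+00 -5.04833063e-04 -1.49924497e-01] 24.4167
[544.27973098  -1.90051122 325.35879261] [-0.26563472  0.03967696 -0.96325694]
```

View pics/w20.png

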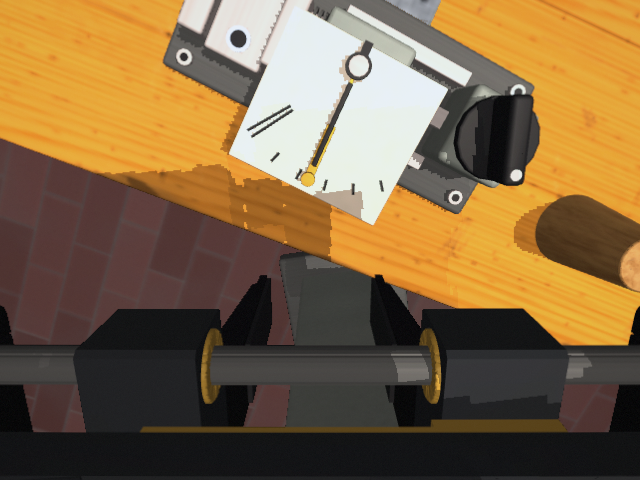

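```bash
python3 - <<'E'
from h import *
a=cv2.imread('pics/w20.png')[40:195,280:390]
cv2.imwrite('pics/w20z.png',cv2.resize(a,None,fx=3.8,fy=3.8,interpolation=cv2.INTER_CUBIC))
E
```

```text
(no output)
```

View pics/w20z.png

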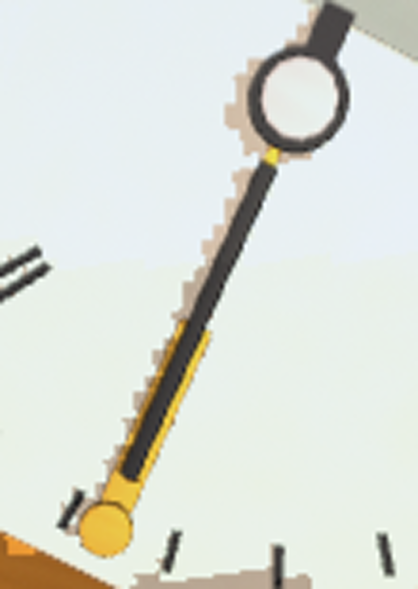

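```bash
python3 - <<'E'
from dial import *
import pickle
p=pickle.load(open('w20.pkl','rb'))
Z=lambda x,y:[x/3.8+280-.37,y/3.8+40-.37]
for zp,zm in((65,59),(65,62),(65,65),(67,60)):
    print(ang(p,Z(299,97),Z(131,472),Z(105,530),zp,zm)[0])
q=back(p,[Z(266,170),Z(131,472)],65); a=np.arctan2(*(q[1]-q[0])[1::-1])
# mark stem: edges left (185,322)->(107,490) right (210,335)->(133,505)
s=back(p,[Z(197.5,328),Z(120,497.5)],59.5); b=np.arctan2(*(s[1]-s[0])[1::-1]); print('lines',a-b)
pv=back(p,[Z(299,97)],65)[0];m=back(p,[Z(105,530)],60)[0];print(np.linalg.norm((m-pv)[:2]))
p=env.read_camera('top'); cv2.imwrite('pics/t21.png',p['pixels'])
print([np.array(x['point']).round(1) for n in ('pointer_tip','mark_tip') for x in env.tip_of(n,p)[:1]])
E
```

```text
-0.002385782720756957
-0.001170975773256977
5.8031594055041325e-05
-0.0028093344399255926
lines 0.008482904074432529
72.1946089417172
[array([517.2,   7.2,  64.4]), array([522.6,   6.1,  58.3])]
```

```bash
python3 - <<'E'
from h import *
a=cv2.imread('pics/t21.png')[180:350,160:440]
cv2.imwrite('pics/t21z.png',cv2.resize(a,None,fx=2.8,fy=2.8,interpolation=cv2.INTER_CUBIC))
E
```

```text
(no output)
```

View pics/t21z.png

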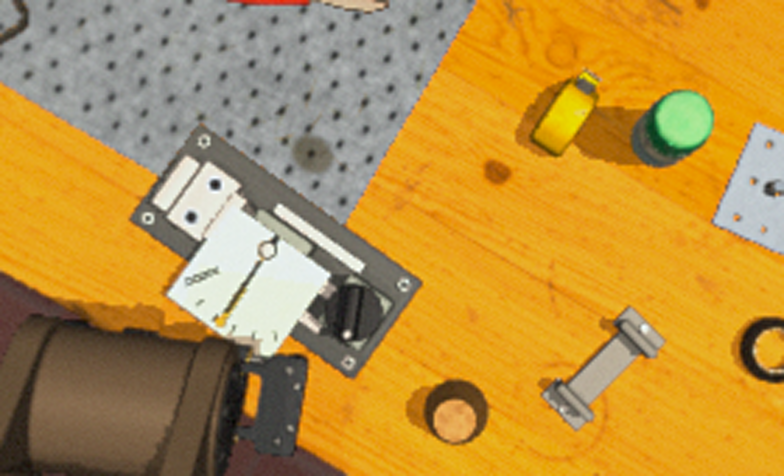

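The top view shows the block clamped, the pointer over the brass mark, the holder empty and the bystanders where they were.

```bash
python3 -c "
from cell import env
print(env.job_done())"
```

```text
the job is handed in; nothing more can be done
None
```

The job is handed in at about 24.5 s: the block is clamped and the black pointer stands over the brass set mark. I took the block from the holder by its long sides and set it on the bench. I then took it by its ends, laid it on the clamp bed between the jaws and let go. The knob went clockwise about 2.27 rad in one grip, and I released it and backed off.

**Pointer:** a view from straight above, after letting go, puts the pointer within about 0.01 rad of the mark. Pivot-to-tip directions gave about -0.002 rad and line directions about +0.008 rad. From the start the mark measured about 0.65 rad, so the pointer stayed well short of the double line at about 1.28.

**Checks that disagreed:**
- The last oblique view, still holding the knob, read up to 0.02 to 0.03 rad short, depending on the heights assumed. I put that down to parallax.
- The network's tip points in the last top picture lay about 5 mm apart, near its stated 4 mm accuracy, and mostly along the pointer. I relied on the picture measurement instead.
- While the jaw slid the block across the bed, the pointer rose early to about 0.24 rad; it then followed the knob at 0.7 rad per rad once the block was tight.

**Rest of the scene:** the final top picture shows the block flat between the jaws, the holder empty, and the tape measure, plug, spray can and tape roll where they were. That crop shows only part of the pliers; the arm never went near them.

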